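Fetch a short toast slice from the toaster with sprung tongs

TASK

The short slice of toast has stayed down in the near slot of the toaster, too deep and too narrow for the hand. Take the sprung toast tongs from their blue pot, work them gently down the slot on either side of the slice without ramming the toaster, and draw it out; it is crisp, so squeeze it no harder than it takes to hold it and do not touch it with the fingers. Stand it fully down, gently, in the empty middle gap of the toast rack without upsetting the two slices there, and stand the tongs back in their pot.

Things in the scene. Friction and masses are not known exactly. Their poses are not given: they have to be found in the camera images.
- toaster: Two-slot toaster, steel with black ends, fixed, lever on its -y end, 166 (x) x 240 (y) x 150 (z) mm high. Origin: centre of its underside; z up; both slots run along its y. The slice is in the near slot, the one at its own x = -34 mm.
- slot (a point): Middle of the mouth of the near slot, level with the toaster's top. Axes as the toaster's: the slot is 32 mm wide along x and 140 mm long along y, with lips rounded by 6 mm; its walls are plain and firm for the first 45 mm down, and the slice stands midway between them. Its floor is 115 mm below the mouth.
- guard_near (a joint): Two light sprung wire guards face each other across the slot's x, either side of the slice. This is the outward yield of the one nearer the robot (m): 0 by the slice, up to 0.007, which takes 1.2 N. Their tops, 47 mm below the mouth, flare outward to 27 mm apart, so tips that come down just outside the slice push them aside; 28 mm is free between them at most.
- clip_near (a joint): Two sprung clips on the carriage pinch the foot of the slice, its lowest 10 mm, with about 2.6 N each; their rubbing has to be overcome over the first 10 mm of drawing it out (2 to 5 N in all). This is the outward yield of the one nearer the robot (m).
- slice: Short slice of crisp toast standing on edge in the near slot, rigid: 13 mm thick (its x), 58 mm long (its y), 55 mm high (its z). Origin: centre of its lower edge, so its top edge is at +55 mm, about 60 mm below the slot's mouth. Brittle: it breaks when squeezed with more than about 6 N on each face.
- tongs: Bamboo toast tongs, upright, tips down, standing loose in the pot; 65 g. Origin: the hinge pin at their top; the wooden head rises 8 mm above it; z up; the two arms close along y, in step with each other. Tips 155 mm below the origin, blades 16 mm wide (x), 4 mm thick, warped: each tip may stand up to 3 mm further in or out than the figures say.
- tongs_grip (a point): Middle between the two green grips, 42 mm below the tongs' origin (113 mm above the tips), to be squeezed along the tongs' y; grips 18 mm wide (x) and 32 mm high; over their outsides 43 to 46 mm when open, about 36.3 mm when the tips are 16.5 mm apart inside, 35 mm when they hold the slice; 1 mm less here brings the tips about 3.5 mm closer together.
- tongs_left (a joint): Angle by which each arm is squeezed from its rest (rad, both alike; the reading is rough): 0 open, tips of straight blades 40 mm apart inside (48 outside). Inside gap at the tips = 40 mm - 310 mm x angle: 0.076 gives 16.5 mm inside, 24.5 mm outside, which goes down the slot round the slice; 0.088 is shut on the 13 mm slice, blades parallel.
- tongs_right (a joint): The other arm's angle, the same. The spring pushes back on each finger with about 140 N x (angle + 0.01). Of what is squeezed beyond that 0.2 to 0.3 arrives at each tip: 24 N at the grips gives 5 N on each face of the slice if the blades are straight or bent inward, only 1.5 N if bent outward, when the grips must close to 34 mm. 3 N on each face draws it out.
- pot: Small blue stoneware pot for the tongs, fixed, upright box 33 (x) x 72 (y) x 75 (z) mm, rim to 78 mm, opening 23 x 62 mm, floor 5 mm up. Origin: centre of its underside. The tongs stand in it with their y along the pot's y, their origin 159 mm above the pot's.
- rack: Blue stoneware toast rack, fixed, 118 (x) x 78 (y) mm, board 12 mm thick with four fins across y, 14 mm thick and rising 26 mm above the board, leaving three gaps 17 mm wide at x = -31, 0 and +31 mm. Origin: centre of its underside.
- gap (a point): Floor of the empty middle gap, at its centre, axes as the rack's: 17 mm wide along x, 70 mm long along y, 26 mm deep, rounded lips.
- toast_near: Larger slice, 13 x 92 x 88 mm high, loose, standing in the rack gap at x = -31 mm. Origin: centre of its lower edge.
- toast_far: The same in the rack gap at x = +31 mm.

How it is judged:
By the outcome, as a careful person would: the job done as asked, in the order asked, and still so for the second after the job is handed in, with the robot touching nothing.
It also fails if it takes over 72 s, if anything falls off the work surface, if the arm or the gripper's body presses on something with over 40 N, if the wrist force passes 120 N, or if a joint passes its speed limit or range.

ROBOT

A 6-joint arm with a two-finger parallel gripper is mounted at the origin on a cart in front of the work surface, level with it; the furniture and walls round the work are solid. World frame = base frame: x ahead of the robot, y to its left, z up, the work surface at z = 0. Lengths are in mm, angles in rad, forces in N, time in s.
With the tool pointing down it reaches from about 350 to 850 mm from the base axis. Payload 8.1 kg.
Tool frame: the origin (TCP) lies at the very end of the fingers, on their centre line; the grasp point (between the pads) lies bot.grip_point_offset behind it (bot.grip_point_offset is the distance from the TCP to the grasp point, in mm); z points along the fingers, y is the line along which they close (so a half turn about z gives the same grasp; the last joint's range is limited). The gripper opens to 93 mm and grips with 3 to 60 N. Pads are 15 mm wide; open, the fingers measure 128 mm over their backs; the gripper's body (75 mm by 188 mm) begins 65 mm behind the grasp point.
Start: joints at [-1.264, 0.13, 1.488, -0, 1.523, -0.085], TCP at [229.131, -554.53, 218.635] pointing down, gripper open.
Joint ranges: [-2.96, 2.96], [-0.89, 2.26], [0.02, 2.5], [-1.34, 4.48], [0, 2.73], [-2.66, 2.66]. Speed limits (rad/s): [2.39, 2.39, 2.79, 3.14, 3.14, 3.14].

INTERFACE

Orientations are given as a rotation vector (axis times angle).
In Python, from workcell import bot, vision, spotter gives the robot as it stands. The module is installed in compiled form; this text tells all that it offers.
- The arm moves only by the tool step_arm, never from a script. Its argument "targets" is one flat list of numbers, 7 for each row, row after row: the turn, a rotation vector about the tool's x, y, z each as a share of 4 degrees, from -1 to 1, then the shift along the tool's x, y, z each as a share of 0.025 m, from -1 to 1, then the finger opening in mm, from 0 to 93. In form: [ax, ay, az, x, y, z, jaw, ax, ay, az, x, y, z, jaw, ...]. A call has 1 to 10 rows; each row shifts and turns the commanded pose from where the row before left it, along the tool's axes as they then stand; what a row does not reach is not made up. A row lasts 1/10 s, in which the tool goes at most 50 mm and 8.59 degrees, less where a joint would pass 70% of its speed; a pose out of reach is approached as far as the arm can. A call with a number of a shift or a turn outside -1 to 1 is refused whole. A call with a gripper value outside its range is refused whole. The fingers move at their own pace and stop on an object; "squeeze" is the grip in N (left out, the last holds). Time passes only in rows, so rows that do not move let the fingers close. It gives the time, the measured TCP pose, the force, the opening and the grip force at its end, in the units of the state.
- bot.observe(): the state, without advancing time (a new reading comes with each control period).
- vision.get_image(name): name is "scene" or "top" or "wrist"; returns the picture (400x640x3 uint8, red, green, blue); there is no depth.
- vision.camera_model(name): a dict with "fovy" (degrees; the focal length in pixels is half the picture's height over the tangent of half this angle, whatever the lens; pixels are square), "cx", "cy" (the principal point, pixels), "dist_coeffs" ([k1, k2, p1, p2, k3] as OpenCV has them; the pictures are not rectified), "R" (3x3) and "t" (3): a world point X has camera coordinates R X + t. Camera axes: x right, y down, z forward; pixel columns grow to the right and rows downward; lengths in mm; the calibration is good to about 2 mm. A picture is of the moment at which its call begins: read the wrist's pose just before it. camera_model takes no time and is no camera call; for the wrist camera it gives the pose at the moment of the call.
- bot.hand_in(): hands the job in; it is judged then, once.
Trained networks look in the newest picture that a camera, given by its name, has taken for a name from the list of things; names that differ only in an ending like _2 or _b are one class to them, and where a whole thing is asked for, a point or a joint stands for the part that bears it (a point fixed in the world has none). Each returns a list of dicts, best first, with "score" (0 to 1); they miss things now and then, are a little off and sometimes report something else, mostly with a low value. They report only what shows in the picture. A call takes as long as a camera call.
- spotter.regions_of(camera, label): "region" (400x640 bool, what is visible of it) and "rect" ([left, top, right, bottom] in pixels, round what is visible of it).
The state is a dict: "time": time; "joint_positions": joint angles; "joint_vel": joint speeds; "effort": joint torques, N m; "tool_pos": TCP position; "tcp_rot": TCP orientation; "force": force on the tool from outside, world axes, zero at the start; "wrist_torque": the same for the moment, N m; "width": finger opening in mm; "gripper_force": force on a finger pad.
Only numpy, scipy, OpenCV 4.12 (cv2) and the standard library are available. Lean on these libraries where they do the work, as an engineer would, in place of code of your own. Each camera call takes 0.05 s, during which the arm holds its last target. There are 200 camera calls.

## Working session

There is one attempt and no reset: what is moved stays moved. The work goes in short steps, Python scripts to look and compute and a tool call to move; the robot and the scene stay as the last step left them, time stands still between calls to the robot, and variables do not carry over. Pictures are saved under pics/ and viewed, at most 10 in all, crops included, and the job is handed in when it is done.

Besides the shell and the picture viewer there is one more tool, called after "Call:" by a JSON object that holds its "name" and its "arguments". step_arm: Moves the arm, as the interface text tells. Shift numbers are shares of 0.025 m and turn numbers shares of 4 degrees, none past 1 either way. Its arguments: {"type":"object","properties":{"targets":{"type":"array"},"squeeze":{"type":"number"}},"required":["targets"]}

```bash
mkdir -p pics && ls
python3 - <<'E'
from workcell import bot, vision, spotter
import cv2,numpy as np
s=bot.observe();print({k:np.round(v,3).tolist() if not isinstance(v,float) else v for k,v in s.items()},bot.grip_point_offset)
ims=[]
for n in("scene","top"):
    im=vision.get_image(n)
    cv2.imwrite(f"pics/{n}0.png",im[...,::-1])
    m=vision.camera_model(n);print(n,m)
    for l in("toaster","slice","tongs","pot","rack","toast_near","tongs_grip"):
        r=spotter.regions_of(n,l)
        print(l,[(round(x["score"],2),list(map(int,x["rect"])),int(x["region"].sum())) for x in r[:3]])
print(vision.camera_model("wrist"))
E
```

```text
pics
{'time': 0.0, 'joint_positions': [-1.264, 0.131, 1.489, 0.0, 1.523, -0.085], 'joint_vel': [0.0, -0.001, 0.0, 0.001, -0.001, 0.001], 'effort': [0.002, -55.983, -49.177, 0.077, 0.035, -0.0], 'tool_pos': [228.959, -553.952, 217.558], 'tcp_rot': [-3.08, -0.611, 0.0], 'force': [-0.049, 0.293, -0.154], 'wrist_torque': [-0.003, 0.017, -0.048], 'gripper_force': 0.0, 'width': 92.98393587565131} 18.8
scene {'fovy': 42.99219921204365, 'cx': 313.33458758565934, 'cy': 200.16707167610775, 'dist_coeffs': array([-0.15801755,  0.        ,  0.        ,  0.        ,  0.        ]), 'R': array([[ 0.13307714, -0.99105442, -0.01008038],
       [-0.80422713, -0.10203497, -0.58549773],
       [ 0.57923157,  0.08602328, -0.81061137]]), 't': array([-153.11033805,  470.48445303, 1340.03410512])}
toaster []
slice []
tongs []
pot []
rack []
toast_near [(0.56, [183, 202, 198, 221], 171)]
tongs_grip []
top {'fovy': 55.63051249105076, 'cx': 319.6403759162947, 'cy': 205.16362242921605, 'dist_coeffs': array([-0.00461067,  0.        ,  0.        ,  0.        ,  0.        ]), 'R': array([[ 0.01712105, -0.99981606, 
[... 254 characters left out ...]
)]
tongs [(0.58, [417, 198, 431, 214], 181)]
pot [(0.88, [411, 196, 431, 224], 346)]
rack [(0.56, [196, 202, 227, 234], 478)]
toast_near [(0.54, [187, 216, 225, 228], 297), (0.41, [276, 170, 371, 245], 5105)]
tongs_grip [(0.55, [416, 198, 434, 218], 163), (0.21, [194, 202, 225, 234], 463)]
{'fovy': 59.59367674672512, 'cx': 320.15644476862985, 'cy': 193.73443705100416, 'dist_coeffs': array([0.01400258, 0.        , 0.        , 0.        , 0.        ]), 'R': array([[ 3.82690044e-01, -9.23876793e-01,  3.57996839e-05],
       [-8.89005534e-01, -3.68235057e-01,  2.72161905e-01],
       [-2.51430885e-01, -1.04185477e-01, -9.62251473e-01]]), 't': array([-600.55032846,  -32.13198796,  390.25132128])}
```

```bash
cat > h.py <<'E'
from workcell import bot, vision, spotter
import cv2,numpy as np
from scipy.spatial.transform import Rotation as Ro
def K(m):
    f=200/np.tan(np.radians(m["fovy"]/2)); return np.array([[f,0,m["cx"]],[0,f,m["cy"]],[0,0,1.]])
def ray(m,uv,z):
    p=cv2.undistortPoints(np.array(uv,float).reshape(-1,1,2),K(m),np.array(m["dist_coeffs"]))[:,0]
    R=np.array(m["R"]);t=np.array(m["t"]);c=-R.T@t
    d=np.c_[p,np.ones(len(p))]@R
    return c+d*((z-c[2])/d[:,2])[:,None]
def proj(m,X):
    R=np.array(m["R"]);rv,_=cv2.Rodrigues(R)
    return cv2.projectPoints(np.array(X,float).reshape(-1,3),rv,np.array(m["t"]),K(m),np.array(m["dist_coeffs"]))[0][:,0]
def snap(n,name,crop=None,sc=1):
    m=vision.camera_model(n);im=vision.get_image(n)
    o=im if crop is None else im[crop[1]:crop[3],crop[0]:crop[2]]
    cv2.imwrite(f"pics/{name}.png",cv2.resize(o,None,fx=sc,fy=sc,interpolation=cv2.INTER_CUBIC)[...,::-1])
    return m,im
E
python3 - <<'E'
from h import *
a=cv2.imread("pics/top0.png")[150:260,170:450]
b=cv2.imread("pics/scene0.png")
cv2.imwrite("pics/v0.png",np.vstack([cv2.resize(a,(800,314),interpolation=2),cv2.resize(b[150:260,150:470],(800,275),interpolation=2)]))
m=vision.camera_model("top")
def reg(l):
    r=spotter.regions_of("top",l)[0]
    c,_=cv2.findContours(r["region"].astype(np.uint8),0,1)
    c=max(c,key=cv2.contourArea);return c
vision.get_image("top")
for l,z in(("toaster",150),("pot",78),("rack",38),("tongs",160),("slice",90)):
    try:
        c=reg(l); w=ray(m,c[:,0],z)[:,:2]; print(l,cv2.minAreaRect(w.astype(np.float32)))
    except Exception as e: print(l,e)
E
```

```text
toaster ((499.89215087890625, -96.23585510253906), (168.63426208496094, 256.5933532714844), 12.573249816894531)
pot ((512.1741943359375, -377.39105224609375), (51.084800720214844, 81.84805297851562), 88.58304595947266)
rack ((506.01513671875, 250.69781494140625), (39.086761474609375, 74.06822204589844), 4.450829982757568)
tongs ((502.4118957519531, -375.196044921875), (36.89751434326172, 53.28909683227539), 79.44245910644531)
slice ((463.17620849609375, -72.76473999023438), (14.46122932434082, 51.87725067138672), 12.376505851745605)
```

View pics/v0.png

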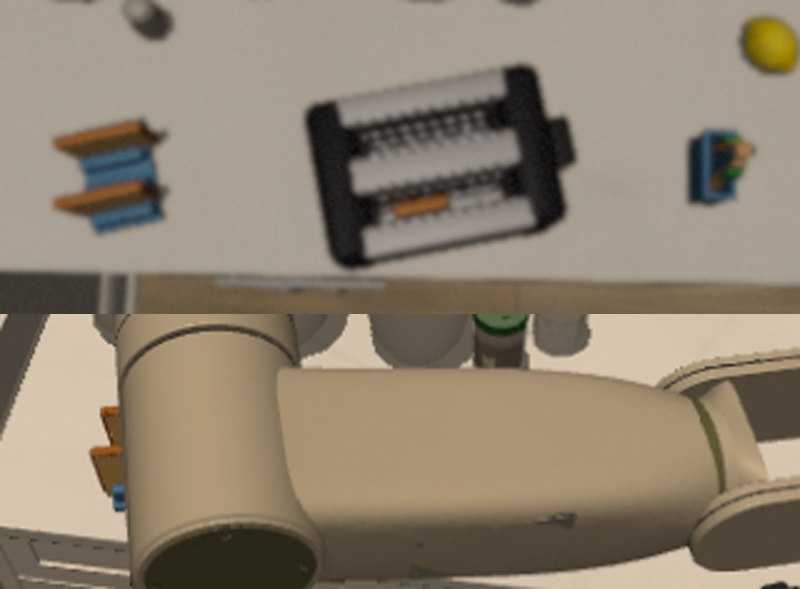

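```bash
cat >> h.py <<'E'
def down(yaw): # tool down, tool y at angle yaw(deg) from world x-> y_tool=(cos,sin,0)
    a=np.radians(yaw);y=np.array([np.cos(a),np.sin(a),0]);z=np.array([0,0,-1.]);return np.c_[np.cross(y,z),y,z]
def plan(pos,yaw,frm=None):
    s=bot.observe();R0=Ro.from_rotvec(s["tcp_rot"]).as_matrix();T=down(yaw)
    rv=Ro.from_matrix(R0.T@T).as_rotvec(degrees=True)
    d=np.array(pos)-s["tool_pos"]
    print("t",round(s["time"],2),"pos",np.round(s["tool_pos"],1),"F",np.round(s["force"],1),"w",round(s["width"],1),"gf",round(s["gripper_force"],1))
    print(" turn shares",np.round(rv/4,2)," dpos",np.round(d,1)," then tool shift shares",np.round(T.T@d/25,2))
E
python3 - <<'E'
from h import *
s=bot.observe();R=Ro.from_rotvec(s["tcp_rot"]).as_matrix();print(np.round(R,3))
m=vision.camera_model("wrist");c=-np.array(m["R"]).T@m["t"];print(c, R.T@(c-s["tool_pos"]),np.round(np.array(m["R"])@R,3))
for y in(0,180): plan([512,-377,230],y)
E
```

```text
[[ 0.924  0.382  0.   ]
 [ 0.382 -0.924 -0.   ]
 [ 0.     0.    -1.   ]]
[ 299.3795659  -526.00573607  384.26270838] [  75.81036097    0.44747837 -165.60849494] [[ 0.001  1.     0.   ]
 [-0.962  0.001 -0.272]
 [-0.272  0.     0.962]]
t 1.1 pos [ 229.1 -554.5  218.7] F [-0.9  0.5 -0.2] w 92.6 gf 0.0
 turn shares [  0.     0.   -16.89]  dpos [282.9 177.5  11.3]  then tool shift shares [ 7.1  11.31 -0.45]
t 1.1 pos [ 229.1 -554.5  218.7] F [-0.9  0.5 -0.2] w 92.6 gf 0.0
 turn shares [ 0.   -0.   28.11]  dpos [282.9 177.5  11.3]  then tool shift shares [ -7.1  -11.31  -0.45]
```

Call:
{"name": "step_arm", "arguments": {"targets": [0,0,-1,0,0,-0.1,93,0,0,-1,0,0,-0.1,93,0,0,-1,0,0,-0.1,93,0,0,-1,0,0,-0.1,93,0,0,-1,0,0,-0.1,93,0,0,-1,0,0,-0.1,93,0,0,-1,0,0,-0.1,93,0,0,-1,0,0,-0.1,93,0,0,-1,0,0,-0.1,93,0,0,-1,0,0,-0.1,93]}}

```text
time: 2.1
tool_pos: [229.1, -554.5, 243.7]
tcp_rot: [-2.684, -1.632, -0.0]
force: [-0.8, 0.5, -0.8]
width: 92.7
gripper_force: 0.0
```

Call:
{"name": "step_arm", "arguments": {"targets": [0,0,-1,0,0,-0.1,93,0,0,-1,0,0,-0.1,93,0,0,-1,0,0,-0.1,93,0,0,-1,0,0,-0.1,93,0,0,-1,0,0,-0.1,93,0,0,-1,0,0,-0.1,93,0,0,-0.9,0,0,-0.1,93,0,0,0,0.6,0.95,0,93,0,0,0,0.6,0.95,0,93,0,0,0,0.6,0.95,0,93]}}

```text
time: 3.1
tool_pos: [300.9, -509.1, 261.2]
tcp_rot: [2.221, 2.221, 0.0]
force: [-0.1, 0.1, -0.2]
width: 92.9
gripper_force: 0.0
```

Call:
{"name": "step_arm", "arguments": {"targets": [0,0,0,0.6,0.95,0,93,0,0,0,0.6,0.95,0,93,0,0,0,0.6,0.95,0,93,0,0,0,0.6,0.95,0,93,0,0,0,0.6,0.95,0,93,0,0,0,0.6,0.95,0,93,0,0,0,0.6,0.95,0,93,0,0,0,0.6,0.95,0,93,0,0,0,0.5,0.8,0,93,0,0,0,0,0,0,93]}}

```text
time: 4.1
tool_pos: [512.4, -374.8, 260.9]
tcp_rot: [-2.217, -2.226, -0.001]
force: [-0.2, -0.3, -0.3]
width: 93.1
gripper_force: 0.0
```

Run:
```python
from h import *
plan([512,-377,260],0)
m,im=snap("wrist","w1",(170,50,490,350),2.0)
np.save("w1m.npy",m,allow_pickle=True);cv2.imwrite("w1.png",im)
for l,z in(("pot",78),("tongs",163),("tongs_grip",117)):
    for r in spotter.regions_of("wrist",l)[:2]:
        c,_=cv2.findContours(r["region"].astype(np.uint8),0,1);c=max(c,key=cv2.contourArea)
        w=ray(m,c[:,0],z)[:,:2];print(l,round(r["score"],2),r["rect"],np.round(cv2.minAreaRect(w.astype(np.float32))[0],1),cv2.minAreaRect(w.astype(np.float32))[1:])
```

```text
t 4.1 pos [ 512.4 -374.8  260.9] F [-0.2 -0.3 -0.3] w 93.1 gf 0.0
 turn shares [ 0.01 -0.01  0.06]  dpos [-0.4 -2.2 -0.9]  then tool shift shares [-0.09 -0.02  0.04]
pot 0.94 [290.2, 156.5, 362.4, 201.0] [ 517.8 -379.9] ((47.30394744873047, 75.64248657226562), 88.21302795410156)
tongs 0.84 [302.5, 170.9, 347.9, 223.2] [ 517.1 -376.6] ((40.071990966796875, 37.65271759033203), 87.02710723876953)
tongs 0.72 [251.0, 0.0, 340.1, 15.5] [ 496.6 -242.3] ((58.10547637939453, 8.5177640914917), 0.38595515489578247)
tongs_grip 0.7 [304.8, 171.9, 349.6, 217.7] [ 518.  -390.1] ((46.90380096435547, 43.63202667236328), 89.46874237060547)
```

View pics/w1.png

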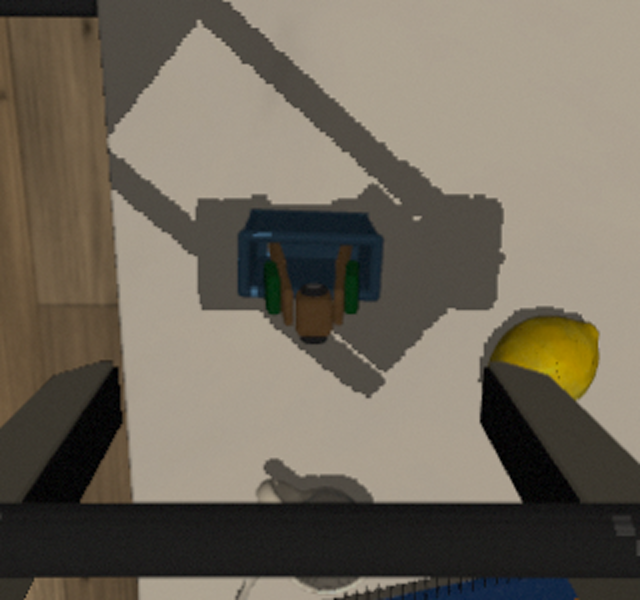

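Run:
```python
from h import *
m=np.load("w1m.npy",allow_pickle=True).item()
P=lambda u,v:(170+u/2,50+v/2)
print("rim c",ray(m,[P(310,268)],78), "corners",ray(m,[P(238,236),P(384,234),P(381,300),P(240,300)],78).round(1)[:,:2])
print("head c",ray(m,[P(314,314)],167),ray(m,[P(297,314),P(332,314)],160).round(1))
print("grips outer L/R",ray(m,[P(264,287),P(359,287)],117).round(1),ray(m,[P(272,287),P(351,287)],117).round(1))
# model overlay
c=ray(m,[P(310,268)],78)[0]
print(proj(m,[[c[0]+a*36,c[1]+b*16.5,78] for a,b in((-1,1),(1,1),(1,-1),(-1,-1))])*2-[340,100])
print((proj(m,[[c[0],c[1],167],[c[0]-22,c[1],117],[c[0]+22,c[1],117]])*2-[340,100]).round(0))
```

```text
rim c [[ 517.94592634 -387.48916663   78.        ]] corners [[ 481.2 -370.9]
 [ 555.3 -369.5]
 [ 555.1 -404.5]
 [ 481.6 -404.8]]
head c [[ 518.26025264 -383.56849201  167.        ]] [[ 511.6 -385.9  160. ]
 [ 525.6 -385.8  160. ]]
grips outer L/R [[ 496.2 -386.8  117. ]
 [ 540.  -386.6  117. ]] [[ 499.9 -386.8  117. ]
 [ 536.3 -386.6  117. ]]
[[239.38823142 236.14720486]
 [381.15794159 236.81014865]
 [378.85576273 299.05276233]
 [240.58479557 298.42089774]]
[[313. 324.]
 [263. 288.]
 [359. 289.]]
```

Call:
{"name": "step_arm", "arguments": {"targets": [0,0,0.06,-0.48,0.22,0.2,60,0,0,0,0,0,0.8,60,0,0,0,0,0,0.8,60,0,0,0,0,0,0.8,60,0,0,0,0,0,0.8,60,0,0,0,0,0,0.8,60,0,0,0,0,0,0.8,60,0,0,0,0,0,0.8,60,0,0,0,0,0,0.6,60,0,0,0,0,0,0,60]}}

```text
time: 5.3
tool_pos: [513.7, -388.2, 98.3]
tcp_rot: [-2.223, -2.213, 0.001]
force: [-0.0, -0.1, -0.8]
width: 60.0
gripper_force: 0.0
```

Run:
```python
from h import *
plan([518,-386.7,101],0)
m,im=snap("wrist","w2",(200,150,440,400),2.4)
s=bot.observe()
p=np.array(s["tool_pos"]);R=Ro.from_rotvec(s["tcp_rot"]).as_matrix()
print((proj(m,[p+[0,0,18.8],p+[-22,0,18.8],p+[22,0,18.8],[518,-386.7,167]])-[200,150]).round(0)*2.4)
```

```text
t 5.3 pos [ 513.7 -388.2   98.3] F [-0.  -0.1 -0.8] w 60.0 gf 0.0
 turn shares [-0.05 -0.04 -0.06]  dpos [4.3 1.5 2.7]  then tool shift shares [ 0.06  0.17 -0.11]
[[290.4 280.8]
 [175.2 280.8]
 [405.6 278.4]
 [314.4 434.4]]
```

View pics/w2.png

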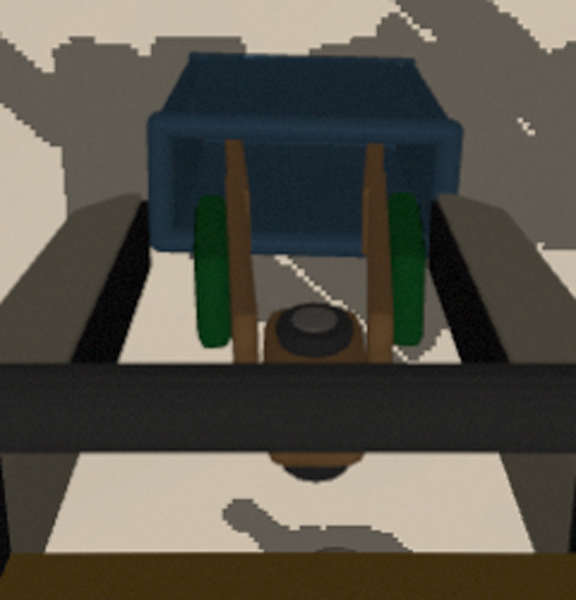

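Call:
{"name": "step_arm", "arguments": {"targets": [0,0,-0.06,0.06,0.17,-0.11,60,0,0,0,0,0,0,55,0,0,0,0,0,0,50], "squeeze": 20}}

```text
time: 5.65
tool_pos: [521.0, -387.8, 105.5]
tcp_rot: [2.218, 2.221, 0.0]
force: [0.3, -0.6, -0.4]
width: 51.5
gripper_force: 0.1
```

Call:
{"name": "step_arm", "arguments": {"targets": [0,0,0,0,0,0,46,0,0,0,0,0,0,43,0,0,0,0,0,0,41,0,0,0,0,0,0,40,0,0,0,0,0,0,39,0,0,0,0,0,0,39,0,0,0,0,0,0,39]}}

```text
time: 6.35
tool_pos: [520.3, -387.4, 104.2]
tcp_rot: [2.22, 2.222, 0.0]
force: [1.9, -0.1, 2.3]
width: 39.7
gripper_force: 9.2
```

Run:
```python
from h import *
plan([518,-386.7,101],0)
s=bot.observe();print(s["force"],s["wrist_torque"],s["tcp_rot"])
```

```text
t 6.35 pos [ 520.3 -387.4  104.2] F [ 1.9 -0.1  2.3] w 39.7 gf 9.2
 turn shares [0.01 0.   0.01]  dpos [-2.3  0.7 -3.2]  then tool shift shares [ 0.03 -0.09  0.13]
[ 1.90812833 -0.14266636  2.27945187] [-0.00842927 -0.74858925 -0.01796156] [2.21996705e+00 2.22183749e+00 4.21948192e-04]
```

Call:
{"name": "step_arm", "arguments": {"targets": [0,0,0,0,0,-0.4,39,0,0,0,0,0,-0.8,39,0,0,0,0,0,-0.9,39,0,0,0,0,0,-0.9,39,0,0,0,0,0,-0.9,39,0,0,0,0,0,-0.9,39,0,0,0,0,0,-0.9,39,0,0,-0.4,0,0,-0.8,39,0,0,-0.9,0,0,-0.5,39,0,0,-0.9,0,0,0,39]}}

```text
time: 7.35
tool_pos: [520.2, -387.9, 282.1]
tcp_rot: [2.039, 2.386, -0.001]
force: [-0.3, -0.6, -0.6]
width: 39.3
gripper_force: 6.5
```

Call:
{"name": "step_arm", "arguments": {"targets": [0,0,-0.9,0.4,0,0,39,0,0,0,0.9,0,0,39,0,0,0,1,0,0,39,0,0,0,1,0,0,39,0,0,0,1,0,0,39,0,0,0,1,0,0,39,0,0,0,1,0,0,39,0,0,0,1,0,0,39,0,0,0,1,0,0,39,0,0,0,0.9,-0.1,0,39]}}

```text
time: 8.35
tool_pos: [467.7, -162.0, 279.0]
tcp_rot: [-1.967, -2.449, 0.001]
force: [0.9, 0.1, -0.2]
width: 39.0
gripper_force: 6.5
```

Call:
{"name": "step_arm", "arguments": {"targets": [0,0,0,0.6,0,0,39,0,0,0,0.4,0,0,39,0,0,0,0,0,0,39,0,0,0,0,0,0,38,0,0,0,0,0,0,37,0,0,0,0,0,0,36.5]}}

```text
time: 8.95
tool_pos: [463.2, -139.4, 278.7]
tcp_rot: [-1.968, -2.448, 0.0]
force: [0.4, -1.1, -0.5]
width: 37.0
gripper_force: 8.9
```

Run:
```python
from h import *
plan([463,-140,279],12.5)
m,im=snap("wrist","w3",(160,0,480,260),2.5)
s=bot.observe();np.save("w3m.npy",m,allow_pickle=True);cv2.imwrite("w3.png",im);print(s["tool_pos"],s["tcp_rot"])
c,_=cv2.findContours(spotter.regions_of("wrist","slice")[0]["region"].astype(np.uint8),0,1)
print(cv2.minAreaRect(ray(m,max(c,key=cv2.contourArea)[:,0],90)[:,:2].astype(np.float32)))
```

```text
t 8.95 pos [ 463.2 -139.4  278.7] F [ 0.4 -1.1 -0.5] w 37.0 gf 8.9
 turn shares [-0.01 -0.   -0.03]  dpos [-0.2 -0.6  0.3]  then tool shift shares [-0.02 -0.01 -0.01]
[ 463.22880317 -139.28003826  278.70449615] [-1.96828061e+00 -2.44811886e+00  3.00957420e-04]
((465.8992919921875, -72.7339859008789), (14.962738990783691, 56.40123748779297), 10.972567558288574)
```

View pics/w3.png

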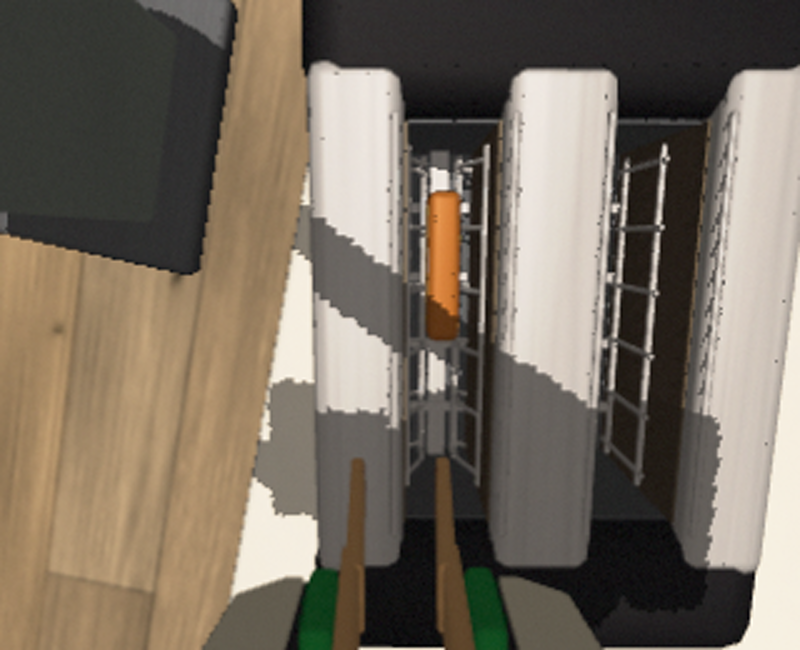

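Run:
```python
from h import *
m=np.load("w3m.npy",allow_pickle=True).item();p=np.array([463.2,-139.4,278.7]);T=down(12.5)
def rel(uv,z): return ((ray(m,[(160+u/2.5,v/2.5) for u,v in uv],z)-p)@T)[:,:2].round(1)
print("tips out/in",rel([(351,461),(365,461),(436,461),(449,461)],179).tolist())
print("slot plate edges top L, R",rel([(402,75),(402,560),(511,75),(490,560)],150).tolist())
print("plates outer L far, mid R",rel([(310,70),(320,560),(617,75),(587,560)],148).tolist())
print("slot ends",rel([(450,120),(450,519)],150).tolist())
print("slice L R",rel([(428,200),(427,330),(459,200),(461,330)],90).tolist(),"ends top/bot",rel([(443,191),(443,339)],90).tolist())
print("guards top",rel([(407,150),(408,480),(486,150),(478,480)],103).tolist())
print("toaster top corners?",rel([(752,568)],148).tolist())
```

```text
tips out/in [[7.8, -15.1], [7.8, -10.7], [7.8, 11.5], [7.8, 15.6]]
slot plate edges top L, R [[123.2, 1.0], [-36.3, 0.9], [123.1, 34.6], [-36.3, 32.5]]
plates outer L far, mid R [[124.9, -27.6], [-37.0, -28.7], [123.4, 67.7], [-37.0, 67.7]]
slot ends [[110.3, 16.0], [-20.8, 17.9]]
slice L R [[89.0, 11.0], [39.4, 11.0], [88.9, 23.0], [39.4, 24.7]] ends top/bot [[92.2, 16.8], [35.8, 17.5]]
guards top [[105.8, 2.8], [-19.5, 3.4], [105.8, 31.7], [-19.5, 31.8]]
toaster top corners? [[-40.1, 127.4]]
```

Call:
{"name": "step_arm", "arguments": {"targets": [0,0,0,0.5,0.18,0,36,0,0,0,0.8,0.2,0,35.6,0,0,0,0.7,0.2,0,35.6,0,0,0,0.4,0.1,0.1,35.6,0,0,0,0.16,0,0.1,35.6,0,0,0,0,0,0.1,35.6,0,0,0,0,0,0.1,35.6,0,0,0,0,0,0,35.6]}}

```text
time: 9.85
tool_pos: [465.7, -73.0, 268.3]
tcp_rot: [-1.968, -2.448, 0.001]
force: [-0.1, 0.3, 0.2]
width: 35.8
gripper_force: 11.0
```

Run:
```python
from h import *
plan([463,-140,269],12.5)
s=bot.observe()
m,im=snap("wrist","w4",(240,80,400,260),3.3)
p=np.array(s["tool_pos"]);np.save("w4p.npy",p);np.save("w4m.npy",m,allow_pickle=True)
```

```text
t 9.85 pos [465.7 -73.  268.3] F [-0.1  0.3  0.2] w 35.8 gf 11.0
 turn shares [-0.01 -0.   -0.02]  dpos [ -2.7 -67.    0.7]  then tool shift shares [-2.59 -0.69 -0.03]
```

View pics/w4.png

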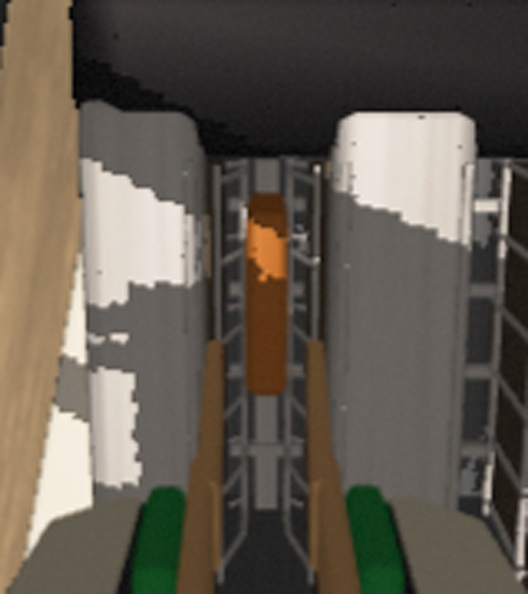

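Run:
```python
from h import *
m=np.load("w4m.npy",allow_pickle=True).item();p=np.load("w4p.npy");T=down(12.5)
def rel(uv,z): return ((ray(m,[(240+u/3.3,80+v/3.3) for u,v in uv],z)-p)@T)[:,:2].round(1).tolist()
print("tips",rel([(207,342),(221,342),(308,342),(323,342)],168.6))
print("plates",rel([(204,140),(204,330),(338,140),(333,330)],150))
print("slice",rel([(246,205),(246,385),(288,205),(287,385),(267,194),(267,394)],90))
print("guards",rel([(217,180),(217,440),(317,180),(314,440)],103))
```

```text
tips [[8.4, -13.3], [8.4, -10.0], [8.4, 10.6], [8.4, 14.2]]
plates [[54.1, -14.3], [6.9, -15.0], [54.1, 18.1], [6.8, 17.6]]
slice [[30.7, -5.3], [-25.1, -5.5], [30.6, 7.2], [-25.1, 7.2], [33.9, 1.0], [-28.1, 1.0]]
guards [[39.4, -13.2], [-38.7, -14.2], [39.4, 15.2], [-38.7, 15.2]]
```

Call:
{"name": "step_arm", "arguments": {"targets": [0,0,0,0.1,0.03,0,35.2,0,0,0,0,0,0.1,34.9,0,0,0,0,0,0.1,34.9,0,0,0,0,0,0.1,34.9,0,0,0,0,0,0.1,34.9,0,0,0,0,0,0,34.9,0,0,0,0,0,0,34.9]}}

```text
time: 10.6
tool_pos: [466.2, -69.9, 258.8]
tcp_rot: [-1.967, -2.449, 0.0]
force: [0.4, 0.7, -0.1]
width: 35.4
gripper_force: 13.2
```

Run:
```python
from h import *
plan([463,-140,269],12.5)
s=bot.observe()
m,im=snap("wrist","w5",(285,115,355,215),6)
p=np.array(s["tool_pos"]);np.save("w5p.npy",p);np.save("w5m.npy",m,allow_pickle=True)
```

```text
t 10.6 pos [466.2 -69.9 258.8] F [ 0.4  0.7 -0.1] w 35.4 gf 13.2
 turn shares [-0.   -0.   -0.01]  dpos [ -3.2 -70.1  10.2]  then tool shift shares [-2.71 -0.73 -0.41]
```

View pics/w5.png

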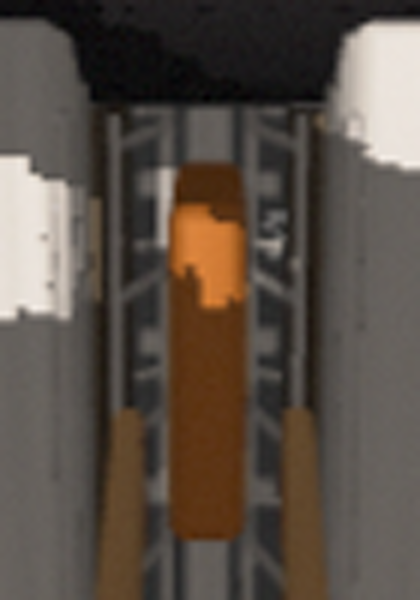

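```bash
cat > r.py <<'E'
from h import *
m=np.load("w5m.npy",allow_pickle=True).item();p=np.load("w5p.npy");T=down(12.5)
def rel(uv,z): return ((ray(m,[(285+u/6,115+v/6) for u,v in uv],z)-p)@T)[:,:2].round(1).tolist()
print("tips",rel([(109,410),(142,410),(285,410),(314,410)],159))
print("plates",rel([(92,150),(95,400),(325,150),(316,400)],150))
print("slice",rel([(171,220),(170,520),(245,220),(245,520),(208,163),(208,538)],90))
print("guards",rel([(114,150),(112,400),(301,150),(298,400)],103))
E
python3 r.py
```

```text
tips [[8.6, -13.0], [8.6, -8.7], [8.6, 10.0], [8.6, 13.8]]
plates [[41.2, -15.2], [7.7, -15.3], [41.2, 15.2], [7.7, 14.5]]
slice [[22.7, -6.1], [-27.6, -6.5], [22.7, 5.8], [-27.6, 6.0], [31.8, -0.2], [-30.8, -0.2]]
guards [[35.4, -14.5], [-3.8, -15.3], [35.4, 14.1], [-3.8, 14.1]]
```

Call:
{"name": "step_arm", "arguments": {"targets": [0,0,0,0,-0.03,0,34.4,0,0,0,0,0,0,34.4,0,0,0,0,0,0,34.4,0,0,0,0,0,0.1,34.4,0,0,0,0,0,0.2,34.4,0,0,0,0,0,0.2,34.4,0,0,0,0,0,0.1,34.4,0,0,0,0,0,0,34.4]}}

```text
time: 11.45
tool_pos: [465.1, -70.0, 243.1]
tcp_rot: [-1.967, -2.448, 0.001]
force: [0.5, -0.1, -0.8]
width: 35.0
gripper_force: 14.3
```

Run:
```python
from h import *
plan([463,-140,269],12.5)
s=bot.observe()
m,im=snap("wrist","w6",(285,115,355,215),6)
p=np.array(s["tool_pos"]);np.save("w5p.npy",p);np.save("w5m.npy",m,allow_pickle=True)
```

```text
t 11.45 pos [465.1 -70.  243.1] F [ 0.5 -0.1 -0.8] w 35.0 gf 14.3
 turn shares [-0.02 -0.01 -0.01]  dpos [ -2.1 -70.   25.9]  then tool shift shares [-2.71 -0.69 -1.04]
```

View pics/w6.png

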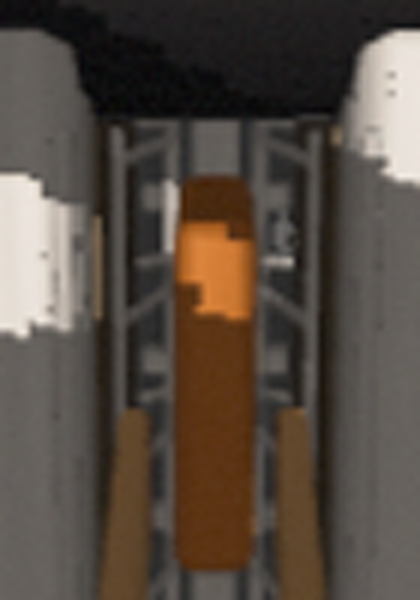

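```bash
cat > r.py <<'E'
from h import *
m=np.load("w5m.npy",allow_pickle=True).item();p=np.load("w5p.npy");T=down(12.5)
def rel(uv,z): return ((ray(m,[(285+u/6,115+v/6) for u,v in uv],z)-p)@T)[:,:2].round(1).tolist()
print("tips",rel([(119,410),(149,410),(280,410),(309,410)],143.5))
print("slice",rel([(176,220),(176,520),(255,220),(255,520),(208,177),(208,568)],90))
print("guards",rel([(118,150),(122,400),(313,150),(311,400)],103))
E
python3 r.py
```

```text
tips [[8.7, -11.7], [8.7, -7.8], [8.7, 9.3], [8.7, 13.1]]
slice [[25.2, -5.1], [-22.7, -5.4], [25.2, 6.9], [-22.7, 7.2], [31.8, -0.2], [-30.7, -0.3]]
guards [[37.5, -13.3], [0.1, -13.1], [37.5, 15.0], [0.1, 15.2]]
```

Call:
{"name": "step_arm", "arguments": {"targets": [0,0,0,0,0,0.2,34.4,0,0,0,0,0,0.2,34.4,0,0,0,0,0,0.2,34.4,0,0,0,0,0,0.2,34.4,0,0,0,0,0,0.2,34.4,0,0,0,0,0,0.2,34.4,0,0,0,0,0,0.1,34.4,0,0,0,0,0,0.1,34.4]}}

```text
time: 12.3
tool_pos: [465.4, -70.1, 208.6]
tcp_rot: [-1.967, -2.449, 0.0]
force: [-0.1, -0.2, -0.4]
width: 35.3
gripper_force: 14.3
```

Call:
{"name": "step_arm", "arguments": {"targets": [0,0,0,0,0,0.1,34.4,0,0,0,0,0,0.1,34.4,0,0,0,0,0,0.1,34.4,0,0,0,0,0,0.1,34.4]}}

```text
time: 12.7
tool_pos: [465.5, -70.1, 198.8]
tcp_rot: [1.967, 2.449, 0.0]
force: [1.4, 0.4, -1.1]
width: 35.1
gripper_force: 14.3
```

Call:
{"name": "step_arm", "arguments": {"targets": [0,0,0,0,0,0.1,34.4,0,0,0,0,0,0.1,34.4,0,0,0,0,0,0.1,34.4,0,0,0,0,0,0.1,34.4]}}

```text
time: 13.1
tool_pos: [465.6, -70.2, 188.9]
tcp_rot: [1.967, 2.449, 0.0]
force: [-0.7, -0.2, 2.2]
width: 35.0
gripper_force: 11.7
```

Call:
{"name": "step_arm", "arguments": {"targets": [0,0,0,0,0,0.1,34.4,0,0,0,0,0,0.1,34.4]}}

```text
time: 13.3
tool_pos: [465.6, -70.2, 183.8]
tcp_rot: [1.967, 2.449, 0.0]
force: [-0.6, 0.1, 1.6]
width: 34.7
gripper_force: 11.4
```

Call:
{"name": "step_arm", "arguments": {"targets": [0,0,0,0,0,0.1,34.4,0,0,0,0,0,0.1,34.4,0,0,0,0,0,0.1,34.4]}}

```text
time: 13.6
tool_pos: [465.5, -70.1, 176.2]
tcp_rot: [1.968, 2.449, 0.0]
force: [0.1, 0.2, 1.3]
width: 35.0
gripper_force: 10.9
```

Call:
{"name": "step_arm", "arguments": {"targets": [0,0,0,0,0,0.1,34.4,0,0,0,0,0,0.1,34.4,0,0,0,0,0,0.1,34.4,0,0,0,0,0,0.1,34.4]}}

```text
time: 14.0
tool_pos: [465.4, -70.1, 166.1]
tcp_rot: [-1.967, -2.449, 0.0]
force: [0.3, -0.4, 0.1]
width: 35.1
gripper_force: 10.9
```

Call:
{"name": "step_arm", "arguments": {"targets": [0,0,0,0,0,0,34.4]}}

```text
time: 14.1
tool_pos: [465.1, -70.0, 165.7]
tcp_rot: [-1.967, -2.448, 0.001]
force: [-0.2, -0.9, -2.3]
width: 35.1
gripper_force: 11.0
```

Call:
{"name": "step_arm", "arguments": {"targets": [0,0,0,0,0,0,34,0,0,0,0,0,0,33.7,0,0,0,0,0,0,33.5,0,0,0,0,0,0,33.5], "squeeze": 22}}

```text
time: 14.5
tool_pos: [465.3, -70.1, 166.2]
tcp_rot: [-1.967, -2.449, 0.0]
force: [-0.2, -0.3, -3.4]
width: 34.3
gripper_force: 16.7
```

Call:
{"name": "step_arm", "arguments": {"targets": [0,0,0,0,0,0,33.2,0,0,0,0,0,0,33,0,0,0,0,0,0,33]}}

```text
time: 14.8
tool_pos: [465.3, -70.1, 166.2]
tcp_rot: [-1.967, -2.449, 0.0]
force: [-0.1, -0.4, -5.0]
width: 34.4
gripper_force: 22.0
```

Call:
{"name": "step_arm", "arguments": {"targets": [0,0,0,0,0,0,32.8,0,0,0,0,0,0,32.8,0,0,0,0,0,-0.04,32.8,0,0,0,0,0,-0.04,32.8], "squeeze": 24}}

```text
time: 15.2
tool_pos: [465.4, -70.1, 168.3]
tcp_rot: [-1.967, -2.449, 0.0]
force: [-0.1, 0.3, -5.2]
width: 34.4
gripper_force: 24.0
```

Call:
{"name": "step_arm", "arguments": {"targets": [0,0,0,0,0,-0.04,32.8,0,0,0,0,0,-0.04,32.8]}}

```text
time: 15.4
tool_pos: [465.5, -70.1, 170.5]
tcp_rot: [1.967, 2.449, -0.0]
force: [0.1, -0.5, -5.4]
width: 34.3
gripper_force: 24.0
```

Call:
{"name": "step_arm", "arguments": {"targets": [0,0,0,0,0,-0.04,32.8,0,0,0,0,0,-0.04,32.8,0,0,0,0,0,-0.04,32.8,0,0,0,0,0,-0.04,32.8]}}

```text
time: 15.8
tool_pos: [465.5, -70.1, 174.5]
tcp_rot: [1.967, 2.449, 0.0]
force: [0.2, -0.4, -4.5]
width: 33.7
gripper_force: 24.0
```

Run:
```python
from h import *
plan([463,-140,269],12.5)
s=bot.observe()
m,im=snap("wrist","w7",(270,100,370,240),5)
old=cv2.imread("w3.png")
for r in spotter.regions_of("wrist","slice")[:1]: print(r["score"],r["rect"])
p=np.array(s["tool_pos"]);T=down(12.5)
# predicted top-edge end pixels for slice raised by h
for h in(0,8):
  print(h,proj(m,[np.array([p[0],p[1],0])+T@[x,0.2,0]+[0,0,90+h] for x in(-29,30)]).round(1).tolist())
```

```text
t 15.8 pos [465.5 -70.1 174.5] F [ 0.2 -0.4 -4.5] w 33.7 gf 24.0
 turn shares [ 0.   -0.   -0.01]  dpos [ -2.5 -69.9  94.5]  then tool shift shares [-2.71 -0.7  -3.78]
0.85 [307.9, 153.8, 329.7, 240.4]
0 [[319.9, 235.5], [319.9, 159.7]]
8 [[319.9, 239.6], [319.9, 161.7]]
```

View pics/w7.png

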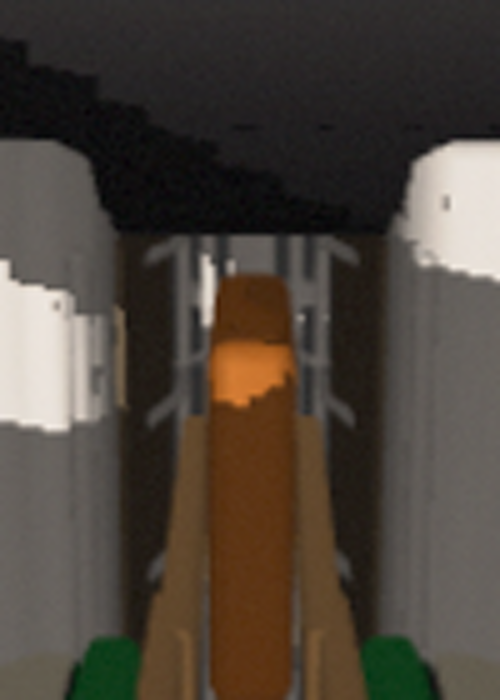

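Call:
{"name": "step_arm", "arguments": {"targets": [0,0,0,0,0,-0.05,32.8,0,0,0,0,0,-0.05,32.8,0,0,0,0,0,-0.05,32.8,0,0,0,0,0,-0.06,32.8,0,0,0,0,0,-0.08,32.8,0,0,0,0,0,-0.1,32.8]}}

```text
time: 16.5
tool_pos: [465.5, -70.1, 184.3]
tcp_rot: [-1.967, -2.449, -0.0]
force: [-0.8, 0.3, -3.9]
width: 33.9
gripper_force: 24.0
```

Call:
{"name": "step_arm", "arguments": {"targets": [0,0,0,0,0,-0.1,32.8,0,0,0,0,0,-0.12,32.8,0,0,0,0,0,-0.15,32.8,0,0,0,0,0,-0.15,32.8,0,0,0,0,0,-0.2,32.8,0,0,0,0,0,-0.2,32.8,0,0,0,0,0,-0.2,32.8,0,0,0,0,0,-0.2,32.8]}}

```text
time: 17.3
tool_pos: [465.6, -70.2, 217.8]
tcp_rot: [1.967, 2.449, 0.0]
force: [0.1, -0.3, -0.9]
width: 33.5
gripper_force: 21.0
```

Run:
```python
from h import *
plan([463,-140,269],12.5)
s=bot.observe()
m,im=snap("wrist","w8",(220,80,420,280),3);cv2.imwrite("w8.png",im);np.save("w8m.npy",m,allow_pickle=True);np.save("w8p.npy",s["tool_pos"])
for r in spotter.regions_of("wrist","slice")[:1]: print(r["score"],r["rect"])
p=np.array(s["tool_pos"]);T=down(12.5)
for zt in(-70,-76,-82,-88):
  print(zt,proj(m,[p+T@[x,0.2,0]+[0,0,zt] for x in(-29,30)]).round(1).tolist())
```

```text
t 17.3 pos [465.6 -70.2 217.8] F [ 0.1 -0.3 -0.9] w 33.5 gf 21.0
 turn shares [ 0.01  0.   -0.01]  dpos [ -2.6 -69.8  51.2]  then tool shift shares [-2.71 -0.71 -2.05]
0.87 [310.6, 146.6, 331.9, 225.0]
-70 [[319.9, 243.2], [319.9, 163.5]]
-76 [[319.9, 239.9], [319.9, 161.9]]
-82 [[319.9, 236.8], [319.9, 160.4]]
-88 [[319.9, 233.7], [319.9, 158.9]]
```

View pics/w8.png

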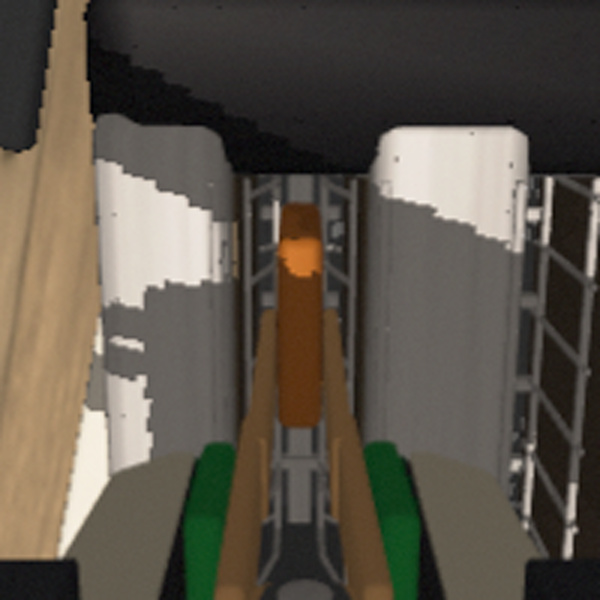

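Run:
```python
from h import *
m=np.load("w8m.npy",allow_pickle=True).item();p=np.load("w8p.npy");T=down(12.5)
for zt in range(-84,-132,-6):
  q=proj(m,[p+T@[x,y,0]+[0,0,zt] for x,y in((-29,0),(30,0),(0,-6.5),(0,6.5),(-24,-6.5),(-24,6.5))])
  b=proj(m,[p+T@[30,0,0]+[0,0,zt-55]])
  print(zt,"botrow",q[0,1].round(1),"toprow",q[1,1].round(1),"endface bottom row",b[0,1].round(1),"w mid",(q[3]-q[2])[0].round(1),"w low",(q[5]-q[4])[0].round(1))
print("tips front z-100:",proj(m,[p+T@[8,0,0]+[0,0,-100],p+T@[-8,0,0]+[0,0,-100]]).round(1).tolist())
im=cv2.imread("w8.png")
for r in(160,170,190,205,215): print(r,[tuple(int(v) for v in im[r,c][::-1]) for c in range(306,336,2)])
```

```text
-84 botrow 235.7 toprow 159.9 endface bottom row 148.6 w mid 17.4 w low 17.0
-90 botrow 232.8 toprow 158.4 endface bottom row 147.6 w mid 17.0 w low 16.6
-96 botrow 229.9 toprow 157.0 endface bottom row 146.6 w mid 16.7 w low 16.3
-102 botrow 227.2 toprow 155.7 endface bottom row 145.7 w mid 16.3 w low 16.0
-108 botrow 224.6 toprow 154.4 endface bottom row 144.8 w mid 16.0 w low 15.6
-114 botrow 222.1 toprow 153.2 endface bottom row 144.0 w mid 15.7 w low 15.3
-120 botrow 219.6 toprow 152.0 endface bottom row 143.1 w mid 15.4 w low 15.0
-126 botrow 217.3 toprow 150.9 endface bottom row 142.3 w mid 15.1 w low 14.8
tips front z-100: [[319.6, 184.0], [319.6, 203.4]]
160 [(41, 42, 42), (46, 45, 47), (62, 64, 65), (136, 149, 165), (26, 82, 147), (31, 91, 164), (29, 88, 159), (31, 92, 166), (33, 94, 167), (29, 86, 157), (25, 63, 114), (80, 83, 88), (43, 42, 44), (44, 44, 44), (34, 38, 38)]
170 [(54, 58, 60), (68, 72, 76), (59, 62, 65), (54, 72, 93), (21, 49, 88), (33, 83, 144), (50, 119, 203), (46, 117, 201), (45, 115, 199), (27, 68, 121), (26, 75, 134), (71, 79, 87), (64, 66, 70), (68, 70, 74), (34, 40, 42)]
190 [(36, 50, 67), (44, 72, 97), (41, 70, 94), (25, 46, 73), (16, 49, 86), (22, 51, 92), (18, 51, 93), (19, 51, 91), (18, 52, 91), (18, 51, 90), (20, 46, 80), (43, 68, 94), (45, 72, 98), (43, 66, 88), (26, 32, 37)]
205 [(43, 70, 96), (45, 71, 96), (41, 66, 90), (25, 46, 72), (17, 48, 88), (21, 53, 93), (14, 50, 92), (21, 53, 93), (15, 51, 92), (17, 49, 89), (16, 45, 80), (40, 64, 85), (44, 71, 97), (45, 71, 96), (42, 64, 86)]
215 [(44, 72, 97), (41, 68, 94), (37, 62, 82), (45, 57, 72), (19, 50, 87), (18, 51, 91), (18, 50, 93), (17, 52, 92), (20, 50, 92), (19, 51, 89), (25, 51, 85), (47, 64, 79), (41, 68, 94), (43, 71, 98), (43, 72, 96)]
```

Call:
{"name": "step_arm", "arguments": {"targets": [0,0,0,0,0,0,33.8,0,0,0,0,0,0,34.4,0,0,0,0,0,0,34.5,0,0,0,0,0,0,34.5,0,0,0,0,0,0.1,34.5,0,0,0,0,0,0.1,34.5,0,0,0,0,0,0.1,34.5,0,0,0,0,0,0.1,34.5]}}

```text
time: 18.2
tool_pos: [465.4, -70.1, 206.8]
tcp_rot: [-1.967, -2.449, 0.0]
force: [-0.6, 0.1, -1.1]
width: 35.0
gripper_force: 14.1
```

Call:
{"name": "step_arm", "arguments": {"targets": [0,0,0,0,0,0.1,34.5,0,0,0,0,0,0.1,34.5,0,0,0,0,0,0.1,34.5,0,0,0,0,0,0.1,34.5,0,0,0,0,0,0.1,34.5]}}

```text
time: 18.7
tool_pos: [465.5, -70.1, 194.6]
tcp_rot: [1.967, 2.449, 0.0]
force: [-1.0, 0.1, 1.1]
width: 35.0
gripper_force: 11.8
```

Run:
```python
from h import *
plan([463,-140,269],12.5)
s=bot.observe()
m,im=snap("wrist","w9");p=np.array(s["tool_pos"]);T=down(12.5)
for r in spotter.regions_of("wrist","slice")[:1]: print(r["score"],r["rect"])
for z in(90,96,102,108):
  print(z,proj(m,[np.array([p[0],p[1],z])+T@[x,0.2,0] for x in(-29,)]).round(1).tolist())
```

```text
t 18.7 pos [465.5 -70.1 194.6] F [-1.   0.1  1.1] w 35.0 gf 11.8
 turn shares [ 0.    0.   -0.01]  dpos [ -2.5 -69.9  74.4]  then tool shift shares [-2.71 -0.7  -2.98]
0.79 [308.6, 150.0, 332.7, 233.8]
90 [[319.9, 226.1]]
96 [[319.9, 228.7]]
102 [[319.9, 231.5]]
108 [[319.9, 234.4]]
```

Call:
{"name": "step_arm", "arguments": {"targets": [0,0,0,0,0,0.1,34.5,0,0,0,0,0,0.1,34.5,0,0,0,0,0,0.1,34.5,0,0,0,0,0,0.1,34.5]}}

```text
time: 19.2
tool_pos: [465.5, -70.1, 184.5]
tcp_rot: [1.967, 2.449, 0.0]
force: [-0.5, -0.3, 1.5]
width: 34.9
gripper_force: 11.2
```

Call:
{"name": "step_arm", "arguments": {"targets": [0,0,0,0,0,0.1,34.5,0,0,0,0,0,0.1,34.5,0,0,0,0,0,0.1,34.5,0,0,0,0,0,0.1,34.5,0,0,0,0,0,0.1,34.5,0,0,0,0,0,0,34.5]}}

```text
time: 19.8
tool_pos: [465.1, -70.0, 171.4]
tcp_rot: [-1.967, -2.448, 0.001]
force: [-0.7, 0.5, -2.2]
width: 34.8
gripper_force: 10.8
```

Run:
```python
from h import *
plan([463,-140,269],12.5)
s=bot.observe()
m,im=snap("wrist","w10");p=np.array(s["tool_pos"]);T=down(12.5)
for r in spotter.regions_of("wrist","slice")[:1]: print(r["score"],r["rect"])
for z in(90,96,102,108):
  print(z,proj(m,[np.array([p[0],p[1],z])+T@[x,0.2,0] for x in(-29,)]).round(1).tolist())
```

```text
t 19.8 pos [465.1 -70.  171.4] F [-0.7  0.5 -2.2] w 34.8 gf 10.8
 turn shares [-0.01 -0.01 -0.01]  dpos [ -2.1 -70.   97.6]  then tool shift shares [-2.72 -0.69 -3.9 ]
0.86 [306.8, 153.8, 334.3, 243.2]
90 [[320.0, 237.1]]
96 [[320.0, 240.3]]
102 [[320.0, 243.5]]
108 [[320.0, 247.0]]
```

Call:
{"name": "step_arm", "arguments": {"targets": [0,0,0,0,0,0,33.8,0,0,0,0,0,0,33.2,0,0,0,0,0,0,32.7,0,0,0,0,0,0,32.3], "squeeze": 28}}

```text
time: 20.3
tool_pos: [465.3, -70.1, 171.9]
tcp_rot: [-1.967, -2.449, 0.0]
force: [0.3, -0.0, -4.1]
width: 34.1
gripper_force: 28.0
```

Call:
{"name": "step_arm", "arguments": {"targets": [0,0,0,0,0,-0.04,32.3,0,0,0,0,0,-0.05,32.3,0,0,0,0,0,-0.06,32.3,0,0,0,0,0,-0.06,32.3]}}

```text
time: 20.7
tool_pos: [465.5, -70.2, 177.6]
tcp_rot: [1.967, 2.449, -0.0]
force: [-0.3, -0.8, -0.8]
width: 34.2
gripper_force: 28.0
```

```bash
cat > sl.py <<'E'
from h import *
plan([463,-140,269],12.5)
s=bot.observe()
m,im=snap("wrist","sl%d"%(s["time"]*100));p=np.array(s["tool_pos"]);T=Ro.from_rotvec(s["tcp_rot"]).as_matrix()
for r in spotter.regions_of("wrist","slice")[:1]: print(r["score"],r["rect"])
for z in(-60,-65,-70,-75,-80,-85,-90):
  print("top rel tcp",z,proj(m,[p+T@[-29,0,-z]]).round(1)[0,1])
E
python3 sl.py
```

```text
t 20.7 pos [465.5 -70.2 177.6] F [-0.3 -0.8 -0.8] w 34.2 gf 28.0
 turn shares [ 0.    0.   -0.01]  dpos [ -2.5 -69.8  91.4]  then tool shift shares [-2.7  -0.7  -3.65]
0.89 [307.2, 152.7, 330.3, 244.3]
top rel tcp -60 249.0
top rel tcp -65 246.1
top rel tcp -70 243.2
top rel tcp -75 240.5
top rel tcp -80 237.8
top rel tcp -85 235.3
top rel tcp -90 232.8
```

Call:
{"name": "step_arm", "arguments": {"targets": [0,0,0,0,0,-0.1,32.3,0,0,0,0,0,-0.15,32.3,0,0,0,0,0,-0.2,32.3,0,0,0,0,0,-0.2,32.3,0,0,0,0,0,-0.2,32.3,0,0,0,0,0,-0.2,32.3]}}

```text
time: 21.4
tool_pos: [465.6, -70.1, 204.2]
tcp_rot: [1.967, 2.449, 0.0]
force: [0.6, 0.0, -1.3]
width: 33.7
gripper_force: 28.0
```

```bash
python3 sl.py
```

```text
t 21.4 pos [465.6 -70.1 204.2] F [ 0.6  0.  -1.3] w 33.7 gf 28.0
 turn shares [ 0.    0.   -0.01]  dpos [ -2.6 -69.9  64.8]  then tool shift shares [-2.71 -0.7  -2.59]
0.96 [306.5, 153.6, 331.9, 244.2]
top rel tcp -60 249.0
top rel tcp -65 246.1
top rel tcp -70 243.2
top rel tcp -75 240.5
top rel tcp -80 237.8
top rel tcp -85 235.3
top rel tcp -90 232.8
```

Call:
{"name": "step_arm", "arguments": {"targets": [0,0,0,0,0,-0.3,32.3,0,0,0,0,0,-0.3,32.3,0,0,0,0,0,-0.3,32.3,0,0,0,0,0,-0.4,32.3,0,0,0,0,0,-0.4,32.3,0,0,0,0,0,-0.4,32.3,0,0,0,0,0,-0.4,32.3,0,0,0,0,0,-0.4,32.3,0,0,0,0,0,-0.4,32.3,0,0,0,0,0,-0.2,32.3]}}

```text
time: 22.5
tool_pos: [465.8, -70.2, 292.6]
tcp_rot: [1.967, 2.448, 0.001]
force: [0.4, 0.1, -1.1]
width: 33.9
gripper_force: 28.0
```

```bash
python3 sl.py
python3 - <<'E'
from h import *
m=vision.camera_model("top")
im=cv2.imread("pics/top0.png")
print(ray(m,[(207.5,218.3),(206.8,197.3)],98).round(1))
for l in("toast_near","rack"):
  vision.get_image("top")
  for r in spotter.regions_of("top",l)[:3]:
    c,_=cv2.findContours(r["region"].astype(np.uint8),0,1);c=max(c,key=cv2.contourArea)
    print(l,round(r["score"],2),r["rect"],cv2.minAreaRect(ray(m,c[:,0],95 if l!="rack" else 38)[:,:2].astype(np.float32)))
E
```

```text
t 22.5 pos [465.8 -70.2 292.6] F [ 0.4  0.1 -1.1] w 33.9 gf 28.0
 turn shares [ 0.02  0.01 -0.01]  dpos [ -2.8 -69.8 -23.6]  then tool shift shares [-2.7  -0.71  0.94]
0.8 [307.9, 152.5, 330.2, 241.9]
top rel tcp -60 249.0
top rel tcp -65 246.1
top rel tcp -70 243.2
top rel tcp -75 240.5
top rel tcp -80 237.8
top rel tcp -85 235.3
top rel tcp -90 232.8
[[468.6 245.2  98. ]
 [530.6 251.   98. ]]
toast_near 0.83 [187.5, 214.7, 227.4, 228.5] ((465.67156982421875, 247.57122802734375), (27.908784866333008, 110.4835205078125), 12.501704216003418)
rack 0.79 [194.4, 203.4, 227.5, 232.8] ((504.677001953125, 255.16744995117188), (42.039302825927734, 83.12508392333984), 3.560822010040283)
```

Call:
{"name": "step_arm", "arguments": {"targets": [0,0,0,0.3,0.1,0,32.3,0,0,0,0.6,0.2,0,32.3,0,0,0,0.8,0.3,0,32.3,0,0,0,0.9,0.3,0,32.3,0,0,0,0.9,0.3,0,32.3,0,0,0,0.9,0.3,0,32.3,0,0,0,0.9,0.3,0,32.3,0,0,0,0.9,0.3,0,32.3,0,0,0,0.9,0.3,0,32.3,0,0,0,0.9,0.3,0,32.3]}}

```text
time: 23.8
tool_pos: [487.9, 141.3, 290.8]
tcp_rot: [-1.967, -2.449, 0.0]
force: [0.2, 0.6, -0.6]
width: 34.3
gripper_force: 28.0
```

Call:
{"name": "step_arm", "arguments": {"targets": [0,0,0,0.8,0.3,0,32.3,0,0,0,0.6,0.2,0,32.3,0,0,0,0.3,0.1,0,32.3,0,0,0,0,0,0,32.3,0,0,0,0,0,0,32.3]}}

```text
time: 24.3
tool_pos: [493.7, 184.0, 291.0]
tcp_rot: [1.967, 2.449, -0.001]
force: [-0.6, -0.3, -1.4]
width: 34.1
gripper_force: 28.0
```

```bash
python3 sl.py | head -3
python3 - <<'E'
from h import *
s=bot.observe()
m,im=snap("wrist","w11",(120,0,520,300),2);np.save("w11m.npy",m,allow_pickle=True);np.save("w11p.npy",s["tool_pos"]);cv2.imwrite("w11.png",im)
E
```

```text
t 24.3 pos [493.7 184.  291. ] F [-0.6 -0.3 -1.4] w 34.1 gf 28.0
 turn shares [-0.01  0.01 -0.01]  dpos [ -30.7 -324.   -22. ]  then tool shift shares [-12.39  -4.     0.88]
0.87 [307.2, 153.9, 332.6, 241.3]
```

View pics/w11.png

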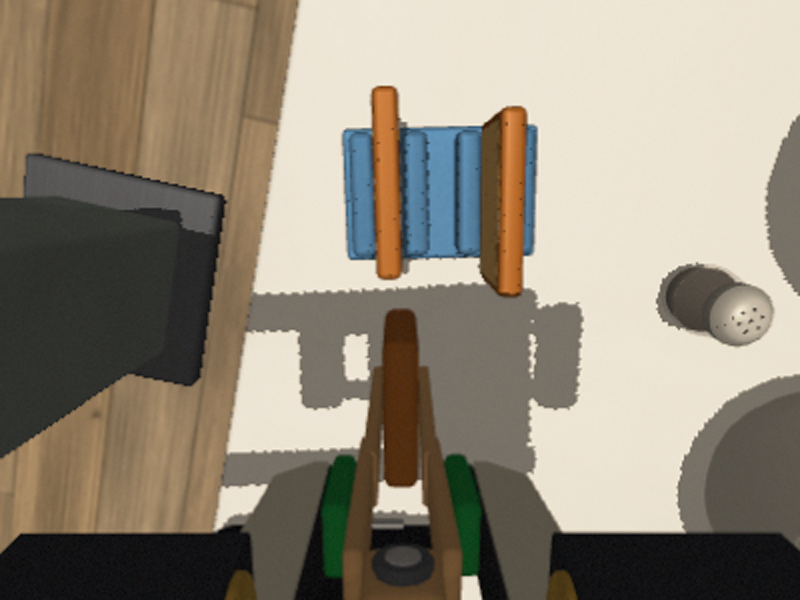

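Run:
```python
from h import *
m=np.load("w11m.npy",allow_pickle=True).item();p=np.load("w11p.npy");T=down(12.5)
def rel(uv,z): return ((ray(m,[(120+u/2,v/2) for u,v in uv],z)-p)@T)[:,:2].round(1).tolist()
print("gap L R top",rel([(427,135),(428,252),(457,135),(456,252)],38), rel([(428,190),(457,190)],12))
print("outer board L,R",rel([(344,130),(350,258),(537,125),(532,255)],38),rel([(344,130),(350,258),(537,125),(532,255)],12))
print("toast N",rel([(372,95),(398,95),(376,270),(402,270)],100));print("toast F",rel([(503,115),(527,115),(499,285),(523,285)],100))
print("toast ends",rel([(386,87),(389,278),(513,106),(510,297)],100))
print("rack y ends",rel([(440,126),(440,259)],38),rel([(440,126),(440,259)],12))
for z in(-69,-73): print("slice",rel([(386,330),(416,330),(384,470),(417,470),(400,486)],291+z))
print("slice bottom far end",rel([(400,309)],291-126))
```

```text
gap L R top [[104.7, 15.5], [39.8, 16.8], [104.7, 32.4], [39.8, 33.3]] [[74.9, 17.4], [74.9, 35.1]]
outer board L,R [[107.4, -31.3], [36.3, -29.4], [109.9, 77.3], [37.9, 78.2]] [[109.4, -33.2], [33.9, -31.2], [112.0, 82.0], [35.6, 83.0]]
toast N [[118.2, -12.9], [118.2, -0.6], [36.1, -11.9], [36.1, 1.3]]
toast F [[109.3, 49.5], [109.2, 60.9], [28.4, 50.7], [28.4, 62.9]]
toast ends [[121.7, -6.3], [32.0, -5.3], [113.2, 54.1], [22.3, 56.5]]
rack y ends [[109.5, 22.8], [35.7, 23.9]] [[111.6, 24.2], [33.2, 25.3]]
slice [[29.1, -4.4], [29.1, 5.8], [-22.2, -5.5], [-22.3, 6.4], [-28.5, 0.3]]
slice [[28.3, -4.5], [28.3, 5.9], [-23.9, -5.6], [-23.9, 6.5], [-30.3, 0.3]]
slice bottom far end [[26.9, 0.3]]
```

Call:
{"name": "step_arm", "arguments": {"targets": [0,0,-0.27,0.2,0.1,0,32.3,0,0,0,0.4,0.15,0,32.3,0,0,0,0.6,0.2,0,32.3,0,0,0,0.6,0.2,0,32.3,0,0,0,0.5,0.18,0.2,32.3,0,0,0,0.4,0.15,0.4,32.3,0,0,0,0.2,0.05,0.5,32.3,0,0,0,0.01,0,0.5,32.3,0,0,0,0,0,0.3,32.3,0,0,0,0,0,0.1,32.3]}}

```text
time: 25.45
tool_pos: [501.1, 260.4, 239.2]
tcp_rot: [-1.944, -2.466, 0.004]
force: [-0.1, -0.7, -1.7]
width: 34.3
gripper_force: 28.0
```

Call:
{"name": "step_arm", "arguments": {"targets": [0,0,0,0,0,0,32.3,0,0,0,0,0,0,32.3]}}

```text
time: 25.65
tool_pos: [502.2, 260.9, 241.8]
tcp_rot: [1.945, 2.467, 0.001]
force: [-0.2, -0.0, -0.9]
width: 34.1
gripper_force: 28.0
```

```bash
python3 sl.py
python3 - <<'E'
from h import *
s=bot.observe();p=np.array(s["tool_pos"]);T=Ro.from_rotvec(s["tcp_rot"]).as_matrix();print(p,s["tcp_rot"])
m,im=snap("wrist","w12");np.save("w12m.npy",m,allow_pickle=True);np.save("w12p.npy",p)
hsv=cv2.cvtColor(im,cv2.COLOR_RGB2HSV).astype(int)
def cls(h,s_,v): return 'B' if 95<h<125 and s_>90 else 'O' if h<22 and s_>130 else '.'
# rows mapped to fin top plane
for x in(45,38,34,30,-20,-33):
    q=proj(m,[[*(p+T@[x,0,0])[:2],38]])[0];r=int(round(q[1]))
    if 0<=r<400:
        seg=''.join(cls(*hsv[r,c]) for c in range(220,420)); 
        runs=[];st=0
        for i in range(1,201):
            if i==200 or seg[i]!=seg[st]: runs.append((seg[st],220+st,220+i-1));st=i
        print(x,r,[k for k in runs if k[2]-k[1]>1])
        print("   V",[int(hsv[r,c,2]) for c in range(285,360,1)])
E
```

```text
t 25.65 pos [502.2 260.9 241.8] F [-0.2 -0.  -0.9] w 34.1 gf 28.0
 turn shares [ 0.01 -0.    0.25]  dpos [ -39.2 -400.9   27.2]  then tool shift shares [-15.32  -5.    -1.09]
0.66 [308.4, 154.3, 330.8, 243.6]
top rel tcp -60 249.0
top rel tcp -65 246.0
top rel tcp -70 243.2
top rel tcp -75 240.4
top rel tcp -80 237.8
top rel tcp -85 235.3
top rel tcp -90 232.8
[502.32980227 261.10010622 242.02912564] [1.94446227e+00 2.46665787e+00 1.96790470e-03]
45 125 [('.', 220, 279), ('O', 280, 295), ('.', 296, 419)]
   V [86, 84, 80, 66, 61, 60, 57, 55, 53, 54, 60, 80, 99, 115, 129, 151, 150, 189, 232, 232, 231, 232, 231, 232, 232, 232, 232, 232, 232, 231, 232, 232, 232, 231, 232, 231, 231, 232, 232, 231, 232, 231, 232, 231, 231, 231, 231, 231, 231, 232, 232, 232, 231, 231, 232, 231, 231, 232, 232, 232, 231, 231, 231, 231, 231, 231, 232, 231, 231, 232, 231, 231, 231, 231, 232]
38 132 [('.', 220, 267), ('B', 268, 275), ('O', 277, 296), ('B', 298, 340), ('O', 342, 353), ('B', 355, 370), ('.', 371, 419)]
   V [187, 187, 179, 154, 129, 98, 63, 71, 77, 81, 79, 73, 59, 69, 70, 69, 107, 154, 158, 155, 
[... 1460 characters left out ...]
, 66, 67, 63, 60, 80, 81, 82, 80, 72, 67, 72, 74, 76, 76, 77, 78, 76, 79, 77, 76, 78, 76, 75, 72, 70, 73, 83, 80, 82, 80, 75, 60, 69, 68, 68, 65, 62, 55, 79, 78, 79, 79, 77, 69, 70, 74, 76, 77, 79, 78, 80, 79, 78, 76, 76, 75, 61]
-33 197 [('.', 220, 273), ('B', 274, 277), ('O', 279, 297), ('.', 298, 301), ('O', 306, 334), ('.', 337, 340), ('O', 341, 358), ('B', 360, 364), ('.', 365, 419)]
   V [135, 78, 80, 78, 75, 75, 72, 70, 76, 79, 78, 77, 82, 95, 112, 91, 65, 58, 63, 57, 72, 81, 79, 80, 79, 73, 64, 65, 70, 74, 77, 78, 76, 77, 77, 77, 77, 76, 78, 76, 75, 73, 68, 65, 63, 76, 81, 81, 82, 79, 66, 63, 67, 82, 108, 96, 79, 80, 80, 73, 65, 63, 71, 74, 75, 79, 76, 77, 77, 77, 77, 76, 74, 71, 55]
```

Run:
```python
from h import *
m=np.load("w12m.npy",allow_pickle=True).item();p=np.load("w12p.npy");T=down(13.6)
im=cv2.imread("pics/w12.png")
def rel(uv,z): return ((ray(m,uv,z)-p)@T)[:,:2].round(2).tolist()
print("gap",rel([(310,136),(328,136),(311,140),(327,140)],38))
print("rack outer",rel([(267.5,136),(370.5,136),(267.5,140),(370.5,140)],38),rel([(273.5,197),(364.5,197)],38))
print("toast N/F row136",rel([(276.5,140),(296.5,140),(277.5,197),(297.5,197)],100),rel([(341.5,197),(358.5,197)],100))
g=cv2.cvtColor(im,cv2.COLOR_BGR2HSV)
for r in(145,150,160,215,225,232,238):
    print(r,[(int(im[r,c,2]),int(im[r,c,0])) for c in range(302,340)])
```

```text
gap [[33.71, -10.01], [33.69, 8.9], [29.53, -8.99], [29.51, 7.87]]
rack outer [[33.73, -54.62], [33.64, 53.53], [29.55, -54.8], [29.46, 53.69]] [[-33.0, -50.82], [-33.11, 49.5]]
toast N/F row136 [[37.18, -37.68], [37.18, -20.16], [-14.87, -38.59], [-14.9, -20.24]] [[-14.94, 20.14], [-14.96, 35.74]]
145 [(82, 153), (79, 151), (81, 152), (82, 153), (82, 155), (77, 145), (69, 130), (62, 119), (50, 94), (34, 63), (34, 66), (61, 112), (85, 160), (83, 158), (84, 160), (84, 159), (85, 161), (84, 160), (86, 161), (86, 161), (86, 160), (85, 161), (86, 160), (83, 158), (71, 137), (46, 86), (56, 107), (68, 129), (79, 147), (85, 157), (84, 156), (82, 153), (79, 151), (79, 149), (77, 146), (76, 140), (65, 122), (56, 104)]
150 [(82, 153), (80, 150), (78, 150), (80, 150), (78, 148), (77, 146), (75, 141), (64, 122), (54, 98), (29, 60), (56, 108), (82, 156), (84, 158), (72, 139), (62, 121), (81, 155), (85, 159), (72, 136), (40, 70), (39, 71), (36, 69), (38, 70), (38, 70), (35, 69), (33, 63), (27, 53), (29, 59), (32, 63), (37, 69), (37, 70), (37, 69), (36, 68), (44, 79), (44, 85), (34, 67), (34, 67), 
[... 1260 characters left out ...]
96), (208, 172), (203, 169), (74, 24), (68, 13), (73, 12), (75, 13), (77, 15), (78, 19), (76, 15), (75, 11), (76, 11), (76, 13), (76, 12), (75, 10), (74, 11), (75, 15), (73, 13), (70, 13), (73, 33), (91, 66), (92, 70), (76, 36), (94, 41), (89, 39), (74, 35), (76, 33), (79, 34), (79, 33), (78, 35), (78, 35)]
238 [(76, 33), (74, 30), (75, 33), (71, 32), (81, 38), (95, 41), (83, 36), (156, 128), (231, 203), (207, 174), (94, 50), (71, 16), (71, 15), (75, 16), (77, 15), (76, 13), (77, 14), (77, 13), (77, 15), (77, 16), (77, 17), (77, 11), (73, 12), (76, 11), (73, 12), (71, 15), (72, 30), (94, 72), (103, 86), (80, 38), (95, 41), (90, 39), (70, 32), (74, 35), (79, 35), (80, 35), (79, 34), (81, 37)]
```

Call:
{"name": "step_arm", "arguments": {"targets": [0,0,0,0,-0.02,0.1,32.3,0,0,0,0,0,0.3,32.3,0,0,0,0,0,0.3,32.3,0,0,0,0,0,0.4,32.3,0,0,0,0,0,0.4,32.3,0,0,0,0,0,0.4,32.3,0,0,0,0,0,0.3,32.3,0,0,0,0,0,0.3,32.3,0,0,0,0,0,0.2,32.3,0,0,0,0,0,0.1,32.3]}}

```text
time: 26.8
tool_pos: [501.2, 261.0, 170.5]
tcp_rot: [-1.944, -2.467, 0.001]
force: [0.2, 0.0, -1.1]
width: 34.2
gripper_force: 28.0
```

Call:
{"name": "step_arm", "arguments": {"targets": [0,0,0,0,0,0,32.3]}}

```text
time: 26.9
tool_pos: [501.3, 261.0, 170.9]
tcp_rot: [-1.944, -2.467, 0.001]
force: [-0.4, 0.3, -1.9]
width: 33.9
gripper_force: 28.0
```

```bash
python3 sl.py | head -3
python3 - <<'E'
from h import *
s=bot.observe();p=np.array(s["tool_pos"]);T=Ro.from_rotvec(s["tcp_rot"]).as_matrix()
m,im=snap("wrist","w13")
for x in(36,33,30,-31,-34):
    r=int(round(proj(m,[[*(p+T@[x,0,0])[:2],38]])[0,1]))
    print(x,r,[(int(im[r,c,0]),int(im[r,c,2])) for c in range(302,340)])
def rel(uv,z): return ((ray(m,uv,z)-p)@T)[:,:2].round(2).tolist()
r=int(round(proj(m,[[*(p+T@[31,0,0])[:2],38]])[0,1]))
print([(c,rel([(c,r)],38)[0][1]) for c in range(304,338,4)])
for zt in(-70,): print([(c,rel([(c,225)],p[2]+zt)[0][1]) for c in(311.5,327.5)])
print([(int(im[225,c,0]),int(im[225,c,2])) for c in range(305,336)])
E
```

```text
t 26.9 pos [501.3 261.  170.9] F [-0.4  0.3 -1.9] w 33.9 gf 28.0
 turn shares [-0.01  0.    0.26]  dpos [ -38.3 -401.    98.1]  then tool shift shares [-15.33  -4.97  -3.93]
0.88 [309.8, 152.2, 331.9, 244.0]
36 143 [(31, 60), (30, 56), (30, 55), (28, 58), (30, 57), (27, 55), (35, 65), (39, 78), (63, 121), (84, 158), (83, 158), (84, 156), (83, 155), (84, 156), (85, 157), (86, 160), (86, 161), (86, 160), (85, 158), (86, 160), (84, 159), (87, 161), (86, 161), (86, 160), (86, 162), (85, 161), (87, 161), (82, 154), (65, 123), (34, 66), (28, 54), (27, 54), (32, 59), (33, 61), (32, 60), (33, 60), (32, 60), (28, 56)]
33 146 [(62, 119), (62, 118), (60, 117), (64, 119), (58, 110), (53, 99), (44, 83), (30, 56), (32, 63), (46, 90), (63, 121), (81, 155), (84, 156), (84, 157), (83, 156), (84, 158), (83, 157), (83, 158), (86, 159), (82, 156), (83, 158), (82, 156), (84, 158), (84, 158), (85, 160), (84, 159), (81, 151), (57, 112), (31, 57), (41, 78), (53, 103), (60, 111), (63, 118), (64, 120), (63, 120), (62, 121), (65, 120), (65, 121)]
30 150 [(79, 148), (80, 149), (80, 149), (78, 147), (74, 137), (
[... 900 characters left out ...]
4), (76, 14), (75, 13), (75, 13), (76, 17), (75, 15), (74, 11), (75, 12), (76, 12), (74, 12), (74, 14), (69, 10), (73, 26), (80, 42), (76, 40), (72, 31), (78, 34), (80, 38), (78, 34), (79, 36), (78, 35), (76, 34), (75, 37), (76, 56)]
[(304, -13.52), (308, -10.09), (312, -6.65), (316, -3.22), (320, 0.21), (324, 3.64), (328, 7.08), (332, 10.51), (336, 13.94)]
[(311.5, -5.82), (327.5, 5.68)]
[(82, 37), (78, 33), (74, 32), (75, 36), (71, 36), (90, 66), (96, 77), (62, 10), (71, 13), (70, 6), (75, 12), (75, 16), (76, 16), (75, 15), (76, 16), (74, 9), (76, 13), (76, 16), (74, 15), (74, 10), (74, 12), (73, 16), (69, 14), (73, 28), (84, 50), (84, 52), (71, 30), (78, 35), (80, 34), (82, 38), (82, 39)]
```

Call:
{"name": "step_arm", "arguments": {"targets": [0,0,0,0,0,0.1,32.3,0,0,0,0,0,0.1,32.3,0,0,0,0,0,0.1,32.3,0,0,0,0,0,0.1,32.3,0,0,0,0,0,0.1,32.3,0,0,0,0,0,0.1,32.3]}}

```text
time: 27.65
tool_pos: [501.3, 261.1, 155.8]
tcp_rot: [-1.944, -2.468, 0.0]
force: [-0.5, 0.2, -0.6]
width: 34.1
gripper_force: 28.0
```

Call:
{"name": "step_arm", "arguments": {"targets": [0,0,0,0,0,0.1,32.3,0,0,0,0,0,0.1,32.3,0,0,0,0,0,0.1,32.3,0,0,0,0,0,0.1,32.3,0,0,0,0,0,0.1,32.3]}}

```text
time: 28.15
tool_pos: [501.4, 261.1, 143.5]
tcp_rot: [1.944, 2.468, 0.0]
force: [-0.0, 0.6, 1.2]
width: 33.9
gripper_force: 28.0
```

Call:
{"name": "step_arm", "arguments": {"targets": [0,0,0,0,0,0.05,32.3,0,0,0,0,0,0.04,32.3]}}

```text
time: 28.35
tool_pos: [501.6, 261.5, 141.8]
tcp_rot: [-1.944, -2.468, -0.002]
force: [-0.7, 0.7, 2.9]
width: 33.9
gripper_force: 28.0
```

Run:
```python
from h import *
m,im=snap("wrist","w14")
old=cv2.imread("pics/w13.png")[...,::-1]; old2=cv2.imread("pics/w12.png")[...,::-1]
s=bot.observe();p=np.array(s["tool_pos"]);T=Ro.from_rotvec(s["tcp_rot"]).as_matrix();print(p,s["force"],s["wrist_torque"])
for n,i in(("w12",old2),("w13",old),("w14",im)):
    print(n,"low edge",[(r,int(i[r,316:324,0].mean()),int(i[r,316:324,2].mean())) for r in range(236,252)])
    print(n,"far",[(r,int(i[r,316:324,0].mean()),int(i[r,316:324,2].mean())) for r in range(146,168)])
for l in("slice","toast_near"):
    for r in spotter.regions_of("wrist",l)[:2]: print(l,r["score"],r["rect"])
print(proj(m,[p+T@[-29,0,0]-[0,0,z] for z in(60,65,70,75)]).round(1)[:,1],proj(m,[p+T@[29,0,0]-[0,0,z] for z in(60,65,70,75)]).round(1)[:,1],"far bottom",proj(m,[p+T@[29,0,0]-[0,0,z] for z in(115,120,125,130)]).round(1)[:,1])
```

```text
[501.50838376 261.49403354 141.68755607] [-0.94040778  0.98442181  3.07627962] [0.39075248 0.11964994 0.03786546]
w12 low edge [(236, 76, 15), (237, 75, 13), (238, 76, 14), (239, 75, 12), (240, 76, 15), (241, 75, 13), (242, 71, 13), (243, 85, 50), (244, 108, 90), (245, 113, 98), (246, 114, 98), (247, 114, 98), (248, 113, 98), (249, 114, 98), (250, 113, 97), (251, 114, 98)]
w12 far [(146, 84, 160), (147, 74, 140), (148, 61, 117), (149, 57, 110), (150, 56, 106), (151, 41, 79), (152, 36, 69), (153, 35, 68), (154, 57, 42), (155, 70, 19), (156, 71, 15), (157, 70, 14), (158, 68, 14), (159, 66, 13), (160, 63, 12), (161, 61, 12), (162, 61, 11), (163, 61, 11), (164, 61, 12), (165, 61, 12), (166, 61, 12), (167, 62, 12)]
w13 low edge [(236, 76, 13), (237, 75, 12), (238, 75, 14), (239, 75, 14), (240, 75, 13), (241, 74, 13), (242, 70, 13), (243, 84, 49), (244, 106, 88), (245, 111, 95), (246, 112, 96), (247, 112, 96), (248, 111, 95), (249, 111, 96), (250, 112, 95), (251, 112, 95)]
w13 far [(146, 83, 157), (147, 84, 157), (148, 83, 157), (149, 84, 157), (150, 80, 150), (151, 66, 126), (152, 43, 84)
[... 308 characters left out ...]
, 13), (241, 72, 13), (242, 67, 12), (243, 102, 82), (244, 110, 94), (245, 110, 94), (246, 110, 94), (247, 110, 94), (248, 111, 94), (249, 111, 94), (250, 110, 94), (251, 110, 94)]
w14 far [(146, 82, 156), (147, 82, 156), (148, 83, 157), (149, 84, 157), (150, 84, 157), (151, 82, 156), (152, 82, 155), (153, 82, 155), (154, 71, 100), (155, 67, 37), (156, 68, 12), (157, 69, 12), (158, 68, 11), (159, 66, 9), (160, 63, 11), (161, 63, 12), (162, 60, 7), (163, 60, 12), (164, 59, 11), (165, 60, 12), (166, 59, 10), (167, 60, 13)]
slice 0.62 [308.2, 153.0, 330.4, 240.9]
toast_near 0.57 [259.1, 128.1, 291.2, 233.9]
[249.  246.  243.2 240.4] [167.9 166.4 165.  163.6] far bottom [154.3 153.3 152.4 151.5]
```

Run:
```python
from h import *
from scipy.optimize import least_squares
s=bot.observe();p=np.array(s["tool_pos"]);T=Ro.from_rotvec(s["tcp_rot"]).as_matrix();m=vision.camera_model("wrist")
def pts(q):
    x0,zc,ph=q;c,sn=np.cos(ph),np.sin(ph)
    L=np.array([[-29,27.5],[29,27.5],[29,-27.5],[-29,-27.5]])  # x, up
    X=x0+L[:,0]*c+L[:,1]*sn; Z=zc-L[:,0]*sn+L[:,1]*c   # ph>0: far end down
    return X,Z
def f(q,o):
    X,Z=pts(q);return proj(m,[p+T@[X[i],0,-Z[i]] for i in(0,1,2)])[:,1]-o
for n,o in(("w13",[243.3,159.7,154.3]),("w14",[242.9,160.2,155]),("w13b",[243.3,158.7,154.3]),("w13c",[243.3,160.7,154.3])):
    r=least_squares(f,[0,-97,0],args=(np.array(o),),x_scale=[1,1,.1]);X,Z=pts(r.x)
    print(n,r.x.round(2),"deg",np.degrees(r.x[2]).round(1),"X",X.round(1),"Z",Z.round(1),r.cost)
```

```text
w13 [  2.12 -88.81   0.1 ] deg 5.6 X [-24.   33.7  28.3 -29.4] Z [ -58.6  -64.3 -119.  -113.3] 3.2311742677852644e-27
w14 [  1.2  -91.43   0.1 ] deg 5.8 X [-24.9  32.8  27.3 -30.4] Z [ -61.1  -67.  -121.7 -115.8] 2.0194839173657902e-26
w13b [  2.78 -86.79   0.11] deg 6.3 X [-23.   34.6  28.6 -29.1] Z [ -56.3  -62.7 -117.3 -110.9] 8.481832452936319e-27
w13c [ 1.470e+00 -9.082e+01  9.000e-02] deg 4.9 X [-25.1  32.7  28.  -29.8] Z [ -60.9  -65.9 -120.7 -115.7] 2.4233807008389483e-27
```

Call:
{"name": "step_arm", "arguments": {"targets": [0,0.2,0,-0.06,0,-0.02,32.3,0,0.25,0,-0.07,0,0,32.3,0,0.25,0,-0.07,0,0,32.3,0,0.25,0,-0.07,0,0,32.3,0,0.25,0,-0.07,0,0,32.3,0,0,0,0,0,0,32.3]}}

```text
time: 29.1
tool_pos: [503.7, 252.1, 141.6]
tcp_rot: [-1.904, -2.413, -0.081]
force: [-0.3, 1.7, 1.9]
width: 33.9
gripper_force: 28.0
```

Call:
{"name": "step_arm", "arguments": {"targets": [0,0,0,0,0,0.04,32.3,0,0,0,0,0,0.04,32.3,0,0,0,0,0,0,32.3]}}

```text
time: 29.4
tool_pos: [503.2, 253.2, 139.4]
tcp_rot: [-1.903, -2.415, -0.079]
force: [-0.6, 0.4, 3.0]
width: 34.2
gripper_force: 28.0
```

```bash
cat > fit.py <<'E'
from h import *
from scipy.optimize import least_squares
s=bot.observe();p=np.array(s["tool_pos"])
m,im=snap("wrist","f%d"%(s["time"]*100))
yt=down(13.6); ex=yt[:,0]
g=im[:,314:326,:].astype(int).mean(1)
print("low",[(r,int(g[r,0]),int(g[r,2])) for r in range(232,262)][::1])
print("far",[(r,int(g[r,0]),int(g[r,2])) for r in range(140,170)])
print(p,s["force"])
E
python3 fit.py
cat >> h.py <<'E'
def sfit(o):
    from scipy.optimize import least_squares
    p=np.array(bot.observe()["tool_pos"]);ex=down(13.6)[:,0];m=vision.camera_model("wrist")
    def pts(q):
        x0,zc,ph=q;c,sn=np.cos(ph),np.sin(ph);L=np.array([[-29,27.5],[29,27.5],[29,-27.5],[-29,-27.5]])
        return x0+L[:,0]*c+L[:,1]*sn, zc-L[:,0]*sn+L[:,1]*c
    def f(q):
        X,Z=pts(q);return proj(m,[[*(p+ex*X[i])[:2],Z[i]] for i in(0,1,2)])[:,1]-o
    r=least_squares(f,[8,40,0],x_scale=[1,1,.1]);X,Z=pts(r.x);print(r.x.round(2),np.degrees(r.x[2]).round(1),X.round(1),"worldZ",Z.round(1))
E
```

```text
low [(232, 70, 12), (233, 70, 12), (234, 69, 11), (235, 70, 13), (236, 70, 12), (237, 69, 11), (238, 70, 12), (239, 70, 12), (240, 69, 12), (241, 66, 10), (242, 68, 23), (243, 96, 77), (244, 102, 87), (245, 102, 86), (246, 102, 86), (247, 102, 86), (248, 102, 86), (249, 102, 87), (250, 102, 87), (251, 102, 86), (252, 102, 87), (253, 102, 87), (254, 102, 87), (255, 102, 86), (256, 102, 87), (257, 102, 86), (258, 101, 86), (259, 102, 86), (260, 102, 86), (261, 101, 86)]
far [(140, 213, 182), (141, 213, 181), (142, 214, 182), (143, 147, 133), (144, 72, 99), (145, 61, 116), (146, 70, 132), (147, 79, 150), (148, 81, 153), (149, 81, 152), (150, 80, 152), (151, 80, 152), (152, 80, 153), (153, 79, 152), (154, 79, 150), (155, 79, 150), (156, 77, 134), (157, 63, 66), (158, 61, 13), (159, 61, 10), (160, 62, 10), (161, 63, 10), (162, 62, 10), (163, 63, 11), (164, 64, 11), (165, 64, 10), (166, 85, 12), (167, 119, 19), (168, 134, 24), (169, 143, 29)]
[503.20079875 253.17561175 139.44236016] [-0.6441201   0.39382002  2.98084853]
```

Run:
```python
from h import *
p=np.array(bot.observe()["tool_pos"]);ex=down(13.6)[:,0];m=vision.camera_model("wrist")
gc=np.array([493.7,184,0])+down(12.5)@[72.5,24.8,0]
print("gap centre rel tcp along",(gc-p)[:2]@ex[:2])
for zb in(12,15,18,22):
  for ph in(-4,-2,0,2,4):
    c,sn=np.cos(np.radians(ph)),np.sin(np.radians(ph))
    out=[]
    L=np.array([[-29,27.5],[29,-27.5],[29,27.5],[-29,-27.5]]);X=L[:,0]*c+L[:,1]*sn;Z=-L[:,0]*sn+L[:,1]*c;Z=Z-Z.min()+zb
    # choose x0 to match far bottom row 156.6
    xs=np.linspace(-5,25,301);rows=proj(m,[[*(p+ex*(x+X[1]))[:2],Z[1]] for x in xs])[:,1]
    x0=xs[np.argmin(abs(rows-156.6))]
    q=proj(m,[[*(p+ex*(x0+X[i]))[:2],Z[i]] for i in(0,2)])[:,1]
    print(zb,ph,"x0",round(x0,1),"near row (obs 242.6)",q[0].round(1),"farTop row",q[1].round(1))
```

```text
gap centre rel tcp along 6.973560384414221
12 -4 x0 4.7 near row (obs 242.6) 247.0 farTop row 169.1
12 -2 x0 5.5 near row (obs 242.6) 244.8 farTop row 166.1
12 0 x0 6.2 near row (obs 242.6) 242.6 farTop row 163.4
12 2 x0 7.2 near row (obs 242.6) 240.9 farTop row 160.6
12 4 x0 8.2 near row (obs 242.6) 239.1 farTop row 157.9
15 -4 x0 5.0 near row (obs 242.6) 248.0 farTop row 169.2
15 -2 x0 5.7 near row (obs 242.6) 245.9 farTop row 166.3
15 0 x0 6.5 near row (obs 242.6) 243.6 farTop row 163.5
15 2 x0 7.5 near row (obs 242.6) 241.9 farTop row 160.6
15 4 x0 8.5 near row (obs 242.6) 240.1 farTop row 157.9
18 -4 x0 5.2 near row (obs 242.6) 249.1 farTop row 169.4
18 -2 x0 6.0 near row (obs 242.6) 246.9 farTop row 166.4
18 0 x0 6.7 near row (obs 242.6) 244.7 farTop row 163.6
18 2 x0 7.7 near row (obs 242.6) 243.0 farTop row 160.8
18 4 x0 8.7 near row (obs 242.6) 241.2 farTop row 158.0
22 -4 x0 5.6 near row (obs 242.6) 250.6 farTop row 169.6
22 -2 x0 6.3 near row (obs 242.6) 248.4 farTop row 166.6
22 0 x0 7.1 near row (obs 242.6) 246.1 farTop row 163.7
22 2 x0 8.1 near row (obs 242.6) 244.4 farTop row 160.8
22 4 x0 9.1 near row (obs 242.6) 242.5 farTop row 157.9
```

Call:
{"name": "step_arm", "arguments": {"targets": [0,0,0,0,0,0,33,0,0,0,0,0,0,33.6,0,0,0,0,0,0,34.2,0,0,0,0,0,0,34.7,0,0,0,0,0,0,35.2,0,0,0,0,0,0,35.4,0,0,0,0,0,0,35.4], "squeeze": 28}}

```text
time: 30.15
tool_pos: [503.3, 252.9, 139.6]
tcp_rot: [-1.903, -2.415, -0.08]
force: [0.4, 0.6, -0.4]
width: 36.0
gripper_force: 11.7
```

```bash
python3 fit.py
```

```text
low [(232, 71, 13), (233, 70, 12), (234, 71, 12), (235, 70, 13), (236, 70, 12), (237, 67, 12), (238, 64, 13), (239, 80, 52), (240, 98, 81), (241, 102, 86), (242, 101, 86), (243, 102, 86), (244, 101, 86), (245, 102, 86), (246, 102, 86), (247, 102, 87), (248, 102, 86), (249, 101, 86), (250, 102, 86), (251, 102, 86), (252, 102, 86), (253, 102, 86), (254, 102, 86), (255, 102, 86), (256, 101, 86), (257, 102, 86), (258, 102, 86), (259, 102, 87), (260, 101, 86), (261, 102, 86)]
far [(140, 213, 182), (141, 213, 181), (142, 213, 181), (143, 112, 106), (144, 54, 102), (145, 64, 123), (146, 73, 139), (147, 80, 152), (148, 81, 153), (149, 80, 151), (150, 80, 152), (151, 80, 153), (152, 80, 152), (153, 79, 151), (154, 79, 150), (155, 77, 133), (156, 63, 70), (157, 58, 18), (158, 58, 10), (159, 58, 10), (160, 59, 9), (161, 64, 11), (162, 98, 16), (163, 125, 21), (164, 140, 29), (165, 152, 36), (166, 164, 43), (167, 167, 44), (168, 167, 44), (169, 168, 45)]
[503.34785218 252.91080128 139.5857818 ] [ 0.37830083  0.57235409 -0.36844168]
```

Call:
{"name": "step_arm", "arguments": {"targets": [0,0,0,0,0,-0.1,35.4,0,0,0,0,0,-0.1,35.4,0,0,0,0,0,-0.15,35.4,0,0,0,0,0,-0.2,35.4,0,0,0,0,0,-0.2,35.4,0,0,0,0,0,-0.3,35.4,0,0,0,0,0,-0.3,35.4,0,0,0,0,0,-0.4,35.4,0,0,0,0,0,-0.5,35.4,0,0,0,0,0,-0.6,35.4]}}

```text
time: 31.2
tool_pos: [504.6, 247.1, 211.6]
tcp_rot: [-1.903, -2.415, -0.079]
force: [-0.4, -0.7, -0.2]
width: 36.1
gripper_force: 11.7
```

Call:
{"name": "step_arm", "arguments": {"targets": [0,-0.4,0,0,0,-0.9,35.4,0,-0.4,0,0,0,-0.9,35.4,0,-0.4,0,0,0,-0.8,35.4,0,0,0,0,0,-0.4,35.4,0,0,0,0,0,0,35.4,0,0,0,0,0,0,35.4]}}

```text
time: 31.8
tool_pos: [505.5, 243.4, 285.0]
tcp_rot: [-1.944, -2.467, 0.0]
force: [0.7, -0.1, -1.4]
width: 36.3
gripper_force: 11.7
```

Run:
```python
from h import *
plan([518,-386.7,290],13.6)
s=bot.observe();p=np.array(s["tool_pos"]);T=down(13.6)
m,im=snap("wrist","w20");np.save("w20m.npy",m,allow_pickle=True);np.save("w20p.npy",p)
def rel(uv,z): return ((ray(m,uv,z)-p)@T)[:,:2].round(1).tolist()
for l,z in(("slice",67),("toast_near",100),("rack",38)):
    for r in spotter.regions_of("wrist",l)[:3]:
        c,_=cv2.findContours(r["region"].astype(np.uint8),0,1);c=max(c,key=cv2.contourArea);x0,y0,x1,y1=r["rect"];print(l,round(r["score"],2),np.round(r["rect"]),rel([(x0,(y0+y1)/2),(x1,(y0+y1)/2),((x0+x1)/2,y0),((x0+x1)/2,y1)],z))
q=proj(m,[[*(p+T@[0,0,0])[:2],67]])[0]
for x in(-20,0,15):
    r=int(round(proj(m,[[*(p+T@[x,0,0])[:2],67]])[0,1]))
    if r<400: print(x,r,[tuple(int(v) for v in im[r,c]) for c in range(296,346)])
```

```text
t 31.8 pos [505.5 243.4 285. ] F [ 0.7 -0.1 -1.4] w 36.3 gf 11.7
 turn shares [-0.01 -0.01 -0.02]  dpos [  12.5 -630.1    5. ]  then tool shift shares [-24.62  -5.44  -0.2 ]
slice 0.95 [310. 119. 328. 174.] [[20.4, -10.5], [20.4, 8.7], [49.9, -0.8], [-10.4, -0.9]]
slice 0.17 [255. 292. 327. 380.] [[-223.3, -83.5], [-223.4, 9.3], [-159.9, -35.7], [-291.9, -38.6]]
toast_near 0.7 [285. 104. 300. 193.] [[23.5, -35.5], [23.5, -20.1], [67.2, -26.8], [-23.5, -28.9]]
rack 0.91 [273. 109. 367. 175.] [[22.2, -55.6], [22.2, 55.0], [60.2, -0.2], [-17.8, -0.3]]
rack 0.68 [343. 110. 363. 203.] [[5.0, 26.9], [5.0, 51.5], [58.8, 37.8], [-53.0, 40.7]]
-20 183 [(70, 39, 15), (67, 44, 22), (92, 74, 52), (172, 158, 140), (234, 227, 208), (234, 226, 208), (211, 199, 179), (103, 94, 80), (92, 74, 60), (92, 76, 59), (93, 77, 62), (104, 93, 81), (117, 110, 100), (114, 108, 98), (115, 108, 100), (115, 108, 100), (115, 109, 100), (116, 109, 100), (115, 110, 99), (116, 109, 99), (116, 110, 101), (114, 109, 99), (115, 109, 99), (115, 109, 99), (116, 109, 99), (116, 109, 99), (115, 109, 98), (115, 109, 99), (115
[... 1045 characters left out ...]
[(85, 52, 23), (74, 55, 29), (80, 60, 32), (83, 64, 38), (76, 60, 37), (61, 57, 50), (30, 50, 62), (32, 53, 65), (35, 53, 67), (37, 57, 70), (38, 56, 70), (37, 57, 70), (35, 54, 68), (34, 54, 67), (36, 54, 68), (37, 54, 67), (31, 48, 62), (31, 45, 57), (44, 43, 49), (65, 34, 13), (72, 39, 9), (76, 42, 12), (80, 45, 17), (95, 54, 21), (103, 59, 24), (79, 44, 15), (77, 42, 11), (79, 44, 19), (76, 43, 18), (82, 51, 23), (80, 60, 49), (34, 52, 65), (29, 44, 56), (35, 53, 66), (34, 51, 67), (38, 55, 70), (38, 57, 70), (36, 54, 69), (34, 54, 67), (35, 54, 67), (37, 55, 68), (36, 53, 66), (32, 49, 61), (38, 50, 59), (61, 59, 54), (81, 62, 33), (83, 64, 37), (75, 58, 30), (58, 41, 19), (63, 35, 10)]
```

Run:
```python
from h import *
m=np.load("w20m.npy",allow_pickle=True).item();p=np.load("w20p.npy");T=down(13.6)
im=cv2.imread("pics/w20.png")[...,::-1]
print("far bottom row if x=47.6,z=12:",proj(m,[[*(p+T@[47.6,0,0])[:2],z] for z in(8,12,18)])[:,1].round(1),"near top x=-10.4")
for r in range(172,190): print(r,[int(im[r,c,0])-int(im[r,c,2]) for c in range(300,342)])
print(proj(m,[p+T@[8,y,100] for y in(-14,14)]).round(1))
```

```text
far bottom row if x=47.6,z=12: [118.1 118.4 118.7] near top x=-10.4
172 [47, 20, -32, -29, -30, -31, -32, -33, -32, -31, -31, -33, -30, -28, -16, 28, 64, 60, 63, 64, 66, 62, 65, 63, 64, 39, -12, -29, -30, -33, -30, -33, -33, -32, -30, -32, -32, -29, -29, -13, 21, 46]
173 [47, 25, 2, -3, -20, -29, -30, -29, -31, -30, -28, -31, -19, -3, 2, 16, 55, 58, 59, 59, 62, 62, 63, 57, 54, 26, 3, 3, -2, -22, -29, -29, -30, -29, -31, -27, -30, -19, -4, 12, 32, 46]
174 [45, 25, 13, 13, 7, 0, -7, -8, -8, -8, -7, 0, 11, 13, 14, 16, 26, 44, 46, 46, 48, 46, 45, 40, 29, 17, 15, 14, 13, 12, 9, -1, -8, -5, -6, -6, 2, 12, 13, 21, 40, 47]
175 [40, 24, 16, 15, 14, 13, 13, 14, 14, 13, 12, 15, 15, 16, 15, 16, 16, 20, 18, 20, 19, 19, 20, 20, 17, 17, 16, 17, 17, 18, 16, 14, 14, 14, 13, 14, 15, 17, 17, 21, 39, 47]
176 [36, 20, 16, 16, 15, 17, 16, 16, 17, 18, 16, 16, 15, 17, 16, 17, 15, 15, 16, 16, 16, 17, 16, 16, 17, 16, 17, 16, 17, 18, 17, 16, 15, 17, 15, 17, 17, 16, 16, 21, 39, 46]
177 [28, 18, 16, 16, 15, 15, 15, 17, 17, 17, 16, 18, 17, 16, 17, 16, 16, 15, 18, 16, 18, 16, 17, 17, 16, 17, 16, 17, 17, 17, 17, 16
[... 1448 characters left out ...]
5, 44, 42, 36, 20, 16, 16, 15, 15, 15, 16, 17, 16, 15, 18, 17, 17, 17, 17, 17, 17, 17, 16, 16, 18, 15, 15, 17, 24, 43, 45, 46, 44, 36, 21, 16, 20, 36]
187 [25, 31, 24, 45, 47, 45, 46, 35, 20, 14, 15, 15, 16, 16, 16, 15, 16, 16, 17, 18, 16, 17, 16, 18, 19, 16, 18, 17, 17, 17, 15, 16, 22, 40, 46, 47, 47, 36, 22, 15, 17, 28]
188 [24, 32, 33, 44, 49, 46, 47, 35, 20, 16, 16, 15, 15, 16, 14, 16, 16, 16, 17, 16, 16, 15, 15, 15, 16, 17, 17, 16, 17, 16, 15, 17, 22, 41, 45, 47, 45, 38, 21, 14, 16, 21]
189 [26, 31, 34, 45, 47, 44, 45, 37, 19, 16, 15, 15, 16, 16, 17, 17, 17, 17, 17, 16, 17, 17, 16, 17, 17, 16, 18, 18, 17, 17, 15, 17, 24, 40, 44, 45, 45, 38, 24, 15, 14, 21]
[[301.9 184. ]
 [337.6 184. ]]
```

Call:
{"name": "step_arm", "arguments": {"targets": [0,0,0.6,0,0,0,35.4,0,0,1,0,0,0,35.4,0,0,1,0,0,0,35.4,0,0,0.8,0,0,0,35.4,0,0,0,-0.4,0,0,35.4,0,0,0,-0.8,0,0,35.4,0,0,0,-1,0.1,0,35.4,0,0,0,-1,0.1,0,35.4,0,0,0,-1,0.1,0,35.4,0,0,0,-1,0.1,0,35.4]}}

```text
time: 33.0
tool_pos: [515.1, 111.9, 285.0]
tcp_rot: [-2.221, -2.222, 0.001]
force: [0.5, -0.5, -1.1]
width: 35.8
gripper_force: 11.7
```

Call:
{"name": "step_arm", "arguments": {"targets": [0,0,0,-1,0.1,0,35.4,0,0,0,-1,0,0,35.4,0,0,0,-1,0,0,35.4,0,0,0,-1,0,0,35.4,0,0,0,-1,0,0,35.4,0,0,0,-1,0,0,35.4,0,0,0,-1,0,0,35.4,0,0,0,-1,0,0,35.4,0,0,0,-1,0,0,35.4,0,0,0,-1,0,0,35.4]}}

```text
time: 34.0
tool_pos: [516.9, -138.0, 285.1]
tcp_rot: [-2.221, -2.221, 0.001]
force: [1.3, -0.6, -0.4]
width: 35.8
gripper_force: 11.7
```

Call:
{"name": "step_arm", "arguments": {"targets": [0,0,0,-1,0,0,35.4,0,0,0,-1,0,0,35.4,0,0,0,-1,0,0,35.4,0,0,0,-1,0,0,35.4,0,0,0,-1,0,0,35.4,0,0,0,-0.8,0,0,35.4,0,0,0,-0.4,0,0,35.4,0,0,0,0,0,0,35.4,0,0,0,0,0,0,35.4]}}

```text
time: 34.9
tool_pos: [517.4, -290.9, 285.4]
tcp_rot: [-2.222, -2.22, -0.001]
force: [0.2, -0.1, -0.2]
width: 36.4
gripper_force: 11.7
```

Run:
```python
from h import *
plan([517.5,-387.4,285],0)
```

```text
t 34.9 pos [ 517.4 -290.9  285.4] F [ 0.2 -0.1 -0.2] w 36.4 gf 11.7
 turn shares [-0.   -0.01 -0.01]  dpos [  0.1 -96.5  -0.4]  then tool shift shares [-3.86  0.    0.01]
```

Call:
{"name": "step_arm", "arguments": {"targets": [0,0,0,-0.6,0,0,35.4,0,0,0,-1,0,0,35.4,0,0,0,-1,0,0,35.4,0,0,0,-0.8,0,0,35.4,0,0,0,-0.46,0,0.2,35.4,0,0,0,0,0,0.8,35.4,0,0,0,0,0,0.9,35.4,0,0,0,0,0,0.9,35.4,0,0,0,0,0,0.8,35.4,0,0,0,0,0,0.2,35.4]}}

```text
time: 35.9
tool_pos: [516.2, -386.4, 186.9]
tcp_rot: [-2.218, -2.217, 0.0]
force: [0.4, 0.8, -1.2]
width: 36.0
gripper_force: 11.7
```

Call:
{"name": "step_arm", "arguments": {"targets": [0,0,0,0,0,0,35.4,0,0,0,0,0,0,35.4]}}

```text
time: 36.1
tool_pos: [517.9, -388.1, 191.8]
tcp_rot: [2.221, 2.219, 0.0]
force: [0.7, -0.3, 0.0]
width: 35.7
gripper_force: 11.7
```

Run:
```python
from h import *
plan([517.5,-387.4,105],0)
s=bot.observe();p=np.array(s["tool_pos"]);T=down(0)
m,im=snap("wrist","w21")
for c0,z in(((318),78),): 
  for c in(320,): print("col",c,[(r,int(im[r,c,0]),int(im[r,c,2])) for r in range(140,215)])
print([(y,proj(m,[[p[0],p[1]+y,78]])[0,1].round(1)) for y in(-16.5,-11.5,0,11.5,16.5)])
r=spotter.regions_of("wrist","pot")[0];print(r["score"],r["rect"])
x0,y0,x1,y1=r["rect"];print(((ray(m,[(x0,(y0+y1)/2),(x1,(y0+y1)/2)],78)-p)).round(1))
```

```text
t 36.1 pos [ 517.9 -388.1  191.8] F [ 0.7 -0.3  0. ] w 35.7 gf 11.7
 turn shares [ 0.02  0.01 -0.01]  dpos [ -0.4   0.7 -86.8]  then tool shift shares [ 0.03 -0.01  3.47]
col 320 [(140, 201, 169), (141, 201, 171), (142, 202, 170), (143, 202, 170), (144, 202, 169), (145, 202, 171), (146, 202, 170), (147, 201, 168), (148, 203, 170), (149, 203, 169), (150, 203, 170), (151, 201, 169), (152, 200, 169), (153, 106, 96), (154, 22, 49), (155, 22, 47), (156, 23, 46), (157, 24, 47), (158, 25, 46), (159, 27, 46), (160, 24, 46), (161, 24, 47), (162, 29, 51), (163, 24, 48), (164, 22, 45), (165, 20, 45), (166, 44, 84), (167, 33, 68), (168, 33, 64), (169, 32, 67), (170, 31, 63), (171, 30, 59), (172, 29, 53), (173, 28, 56), (174, 33, 63), (175, 36, 65), (176, 33, 63), (177, 31, 61), (178, 33, 63), (179, 30, 61), (180, 30, 61), (181, 28, 52), (182, 23, 46), (183, 23, 47), (184, 22, 45), (185, 24, 47), (186, 24, 48), (187, 22, 45), (188, 23, 46), (189, 20, 45), (190, 19, 43), (191, 24, 45), (192, 22, 45), (193, 20, 43), (194, 25, 45), (195, 24, 45), (196, 17, 43), (197, 21, 44), (198, 24, 47), (199, 21, 45), (200, 23, 49), (201, 29, 56), (202, 28, 60), (203, 34, 65), (204, 34, 65), (205, 31, 61), (206, 31, 57), (207, 54, 61), (208, 90, 78), (209, 98, 83), (210, 97, 82), (211, 97, 82), (212, 98, 82), (213, 97, 82), (214, 98, 82)]
[(-16.5, np.float64(208.1)), (-11.5, np.float64(202.5)), (0, np.float64(189.2)), (11.5, np.float64(175.6)), (16.5, np.float64(169.7))]
0.59 [275.5, 155.6, 367.2, 208.4]
[[ -36.2    6.1 -113.8]
 [  39.3    6.1 -113.8]]
```

Call:
{"name": "step_arm", "arguments": {"targets": [0,0,0,0.04,0.04,0.1,35.4,0,0,0,0,0,0.2,35.4,0,0,0,0,0,0.2,35.4,0,0,0,0,0,0.2,35.4,0,0,0,0,0,0.2,35.4,0,0,0,0,0,0.3,35.4]}}

```text
time: 36.8
tool_pos: [518.4, -387.1, 160.2]
tcp_rot: [2.223, 2.22, 0.0]
force: [-0.0, -0.4, -0.3]
width: 35.8
gripper_force: 11.7
```

Call:
{"name": "step_arm", "arguments": {"targets": [0,0,0,0,0,0.3,35.4,0,0,0,0,0,0.4,35.4,0,0,0,0,0,0.4,35.4,0,0,0,0,0,0.4,35.4,0,0,0,0,0,0.3,35.4,0,0,0,0,0,0.2,35.4,0,0,0,0,0,0.1,35.4,0,0,0,0,0,0,35.4]}}

```text
time: 37.6
tool_pos: [518.3, -386.8, 107.7]
tcp_rot: [-2.223, -2.22, 0.0]
force: [0.7, 0.2, -1.1]
width: 35.5
gripper_force: 11.7
```

Run:
```python
from h import *
plan([518,-387.4,104],0)
```

```text
t 37.6 pos [ 518.3 -386.8  107.7] F [ 0.7  0.2 -1.1] w 35.5 gf 11.7
 turn shares [-0.   -0.   -0.02]  dpos [-0.3 -0.6 -3.7]  then tool shift shares [-0.02 -0.01  0.15]
```

Lower to touch, then open gently.

Call:
{"name": "step_arm", "arguments": {"targets": [0,0,0,0,0,0.05,35.4,0,0,0,0,0,0.04,35.4,0,0,0,0,0,0.03,35.4,0,0,0,0,0,0,35.4]}}

```text
time: 38.0
tool_pos: [518.3, -386.9, 105.0]
tcp_rot: [2.223, 2.22, 0.0]
force: [-1.4, 0.3, -0.4]
width: 36.0
gripper_force: 11.7
```

Call:
{"name": "step_arm", "arguments": {"targets": [0,0,0,0,0,0,37,0,0,0,0,0,0,39,0,0,0,0,0,0,41,0,0,0,0,0,0,43,0,0,0,0,0,0,45,0,0,0,0,0,0,48,0,0,0,0,0,0,54,0,0,0,0,0,0,60,0,0,0,0,0,0,66,0,0,0,0,0,0,66]}}

```text
time: 39.0
tool_pos: [518.3, -387.0, 105.0]
tcp_rot: [2.223, 2.22, -0.0]
force: [-0.3, -0.5, -0.3]
width: 65.6
gripper_force: 0.0
```

Run:
```python
from h import *
plan([518,-387.4,104],0)
m,im=snap("wrist","w22")
for l in("tongs","tongs_grip","pot"):
    for r in spotter.regions_of("wrist",l)[:2]: print(l,round(r["score"],2),np.round(r["rect"],1))
print(proj(m,[[518,-387,167],[496,-387,117],[540,-387,117]]).round(1))
```

```text
t 39.0 pos [ 518.3 -387.   105. ] F [-0.3 -0.5 -0.3] w 65.6 gf 0.0
 turn shares [ 0.    0.   -0.02]  dpos [-0.3 -0.4 -1. ]  then tool shift shares [-0.02 -0.01  0.04]
tongs 0.9 [273.  204.9 364.5 343.3]
tongs_grip 0.68 [274.4 203.7 365.4 298.8]
tongs_grip 0.3 [257.5 173.1 384.9 252.4]
pot 0.68 [256.  174.6 382.9 256. ]
[[317.8 322.5]
 [272.8 257.3]
 [364.1 257.3]]
```

Tongs stand centred in the pot. Retract upward and check the pot and rack.

Call:
{"name": "step_arm", "arguments": {"targets": [0,0,0,0,0,-0.2,66,0,0,0,0,0,-0.3,66,0,0,0,0,0,-0.5,66,0,0,0,0,0,-0.8,66,0,0,0,0,0,-1,66,0,0,0,0,0,-1,66,0,0,0,0,0,-1,66,0,0,0,0,0,-1,66,0,0,0,0,0,-0.5,66,0,0,0,0,0,0,66]}}

```text
time: 40.2
tool_pos: [519.3, -387.8, 266.0]
tcp_rot: [2.219, 2.216, 0.001]
force: [-0.5, -0.3, 0.5]
width: 65.9
gripper_force: 0.0
```

Run:
```python
from h import *
s=bot.observe();print(s["time"],s["tool_pos"],s["force"],s["width"])
m,im=snap("wrist","w23")
for l in("tongs","pot"):
    for r in spotter.regions_of("wrist",l)[:1]: print(l,round(r["score"],2),np.round(r["rect"],1))
print(proj(m,[[518,-387,167],[496,-387,117],[540,-387,117]]).round(1))
m,im=snap("top","t2")
for l,z in(("slice",67),("toast_near",95),("toast_far",95)):
    for r in spotter.regions_of("top",l)[:3]:
        c,_=cv2.findContours(r["region"].astype(np.uint8),0,1);c=max(c,key=cv2.contourArea)
        print(l,round(r["score"],2),np.round(r["rect"],1),cv2.minAreaRect(ray(m,c[:,0],z)[:,:2].astype(np.float32)))
print(vision.get_image("scene").shape)
for l in("slice","toast_near","rack"):
    for r in spotter.regions_of("scene",l)[:3]: print("scene",l,round(r["score"],2),np.round(r["rect"],1))
ms=vision.camera_model("scene");gc=np.array([493.7,184,0])+down(12.5)@[72.5,24.8,0];ex=down(13.6)[:,0];print(gc)
print("slice ends at z67/12 scene",proj(ms,[gc+ex*a+[0,0,z] for a in(-29,29) for z in(67,38)]).round(1).tolist())
```

```text
40.2 [ 519.34133098 -387.81441293  266.04208143] [-0.49000185 -0.27203316  0.46222885] 65.94547015725755
tongs 0.91 [295.7 158.5 339.4 204.6]
pot 0.65 [282.8 143.8 355.2 183.9]
[[317.4 192.8]
 [293.8 178.1]
 [341.4 178. ]]
slice 0.74 [188.7 212.8 223.8 227.8] ((468.3078918457031, 257.1697998046875), (27.65763282775879, 111.20758056640625), 13.478689193725586)
slice 0.62 [195.5 201.7 227.6 230.8] ((448.7597351074219, 233.92547607421875), (22.9555606842041, 75.54376220703125), 13.70609188079834)
slice 0.55 [196.5 204.9 222.8 214.1] ((497.122314453125, 254.2042236328125), (20.40534019470215, 66.6545181274414), 12.557830810546875)
toast_near 0.71 [186.5 214.2 225.1 227.7] ((464.7989807128906, 248.822509765625), (29.022354125976562, 108.53852844238281), 12.552264213562012)
(400, 640, 3)
scene toast_near 0.44 [406.3 200.5 417.6 222.8]
[502.22026897 260.14916294   0.        ]
slice ends at z67/12 scene [[213.7, 199.6], [215.2, 204.9], [195.6, 201.2], [197.4, 206.5]]
```

```bash
python3 -c "
from workcell import bot
print(bot.hand_in())"
```

```text
the job is handed in; nothing more can be done
None
```

I handed the job in at about 40 s: the slice is standing in the rack's middle gap and the tongs are back in their pot, but the first grip slipped, the slice dropped about 5 mm when let go, and that it is fully down is judged from camera measurements only.

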